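# Roller check on the saw infeed track

### The arm

A 6-joint arm with a two-finger parallel gripper is mounted at the origin on the work surface. World frame = base frame: x ahead of the robot, y to its left, z up, the work surface at z = 0. Lengths are in m, angles in degrees, forces in N, time in s.
With the tool pointing down it reaches from about 0.275 to 0.725 m from the base axis. Payload 15.9 kg.
Tool frame: the origin (TCP) lies on the centre line of the jaws, within the pads' length; the fingertips stand robot.nose_length ahead of it and the grasp point (between the pads) lies 2 mm behind it (robot.nose_length is the distance from the TCP to the fingertips, in m); z points along the fingers, y is the direction in which the jaws open and shut (so a half turn about z gives the same grasp; the last joint's range is limited). The gripper opens to 85 mm and grips with 20 to 120 N. Pads are 22 mm wide; open, the fingers measure 114 mm over their backs; the gripper's body (76 mm by 85 mm) begins 54 mm behind the grasp point. The pads swing forward as they close: fully open they stand 13 mm farther back than shut.
Start: joints at [-73.854, 12.198, -1.971, 75.831, 0, 90], TCP at [0.139, -0.48, 0.219] pointing down, gripper open.
Joint ranges: [-170.91, 170.91], [-42.67, 98.43], [-65.05, 77.54], [-120.47, 116.71], [-90, 82.35], [-180, 180]. Speed limits (degrees/s): [108.29, 108.29, 136.94, 147.25, 180, 180].

### API

Orientations are given as [roll, pitch, yaw] about the fixed x, y, z axes, in that order (R = Rz(yaw) Ry(pitch) Rx(roll)).
In Python, from rig import robot gives the robot as it stands.
- The arm moves only by the tool move_arm, never from a script. Its arguments are lists of equal length, an entry for each row: "dp": the shift along the tool's x, y, z in m, a list of three; "spin": the turn about the tool's z in rad; "claw": the gripper's target within -1 to 1 (fully open at 1, half-way at 0, shut at -1). In form: {"dp": [[dx, dy, dz], ...], "spin": [spin, ...], "claw": [claw, ...]}. A call has exactly 10 rows; each row shifts and turns the pose as measured when the row begins, along the tool's axes as they then stand; what a row does not reach is not made up. A row lasts 1/12 s, in which the tool goes at most 41.7 mm and 7.16 degrees, less where a joint would pass 70% of its speed; a pose out of reach is approached as far as the arm can. A call with a gripper value outside its range is refused whole. The fingers move at their own pace and stop on an object; "force" is the grip in N (left out, the last holds). Time passes only in rows, so rows that do not move let the fingers close, or fill a call up. It gives the time, the measured TCP pose, the force and the opening at its end, in the units of the state.
- robot.get_state(): the state, without advancing time (a new reading comes with each control period).
- robot.snapshot(name): name is "scene" or "top" or "wrist"; returns the picture (480x640x3 uint8, red, green, blue); there is no depth.
- robot.get_calibration(name): a dict with "vertical_fov" (degrees; the focal length in pixels is half the picture's height over the tangent of half this angle, whatever the lens; pixels are square), "cx", "cy" (the principal point, pixels), "R" (3x3) and "t" (3): a world point X has camera coordinates R X + t. Camera axes: x right, y down, z forward; pixel columns grow to the right and rows downward; lengths in m; the calibration is good to about 2 mm. A picture is of the moment at which its call begins: read the wrist's pose just before it. get_calibration takes no time and is no camera call; for the wrist camera it gives the pose at the moment of the call.
- robot.sign_off(): hands the job in, once; it reports no verdict.
The state is a dict: "clock": time; "joint_pos": joint angles; "joint_velocities": joint speeds; "joint_efforts": joint torques, N m; "eef_pos": TCP position; "orientation": TCP orientation; "contact_force": force on the tool from outside, world axes, zero at the start; "moment": the same for the moment, N m; "finger_gap": finger opening in m.
Only numpy, scipy, OpenCV 4.12 (cv2) and the standard library are available. Lean on these libraries where they do the work, as an engineer would, in place of code of your own. Each camera call takes 0.05 s, during which the arm holds its last target.

### The job

One of the three rollers in the saw's infeed track, set up on the bench for service, has a binding bearing: with a light fingertip on top, roll them in turn an eighth of a turn or so and let go - a good one runs with hardly any drag and swings back until its yellow line is on top, the bad one drags and stays where you leave it. Lift the bad one out of the track, without turning its line back to the top, and lay it in the red repair stand with both axle ends fully down in the notches. Leave the good rollers seated in the track and do not move the other things on the bench.

Things in the scene. Friction and masses are not known exactly. Their poses are not given: they have to be found in the camera images.
- track: grey roller track fixed to the bench, 360 mm long (its y), 250 mm wide (its x), origin at the centre of its underside. Rollers lie along its x at y = -115, 0, +115 mm, over 60 mm clear between tubes. Side frames at x = +-100 mm, top 110 mm above the bench. Two tie bars cross at y = +-57 mm (top at 45 mm). It is light: keep a roller's load on it under 35 N, own weight of 6 N included
- track_slots (a point): middle of the track, 89 mm above the bench, the height of the floors of its slots: open-topped, upright, 14 mm wide, 21 mm deep, in which the axle ends lie. Axes as the track's
- stand: red repair stand fixed to the bench, base 230 x 110 mm, 8 mm thick, origin at the centre of its underside. Two upright plates, 194 mm clear between them, each notched at y = 0: slot 16 mm wide, floor 70 mm above the bench, flaring from 84 mm up to a mouth 55 mm wide, lips about 104 mm above the bench. The axle lies along its x, either way round, an end in each notch
- stand_seat (a point): centre of the stand, 76 mm above the bench: where the middle of the axle is when a roller lies fully down in the stand. Axes as the stand's
- roller_a: one of three rollers lying in the track in an order drawn anew each time: black rubber-sleeved tube 184 mm long, worn to somewhere between 46 and 54 mm in diameter, yellow painted line along it, on a fixed axle 234 mm long whose ends (12 mm square) lie in the track's slots. About 0.6 kg. Origin on the axle at mid-length, x along the axle. At the start the axle is 95 mm above the bench
- roller_b: another of the three rollers lying in the track in an order drawn anew each time: black rubber-sleeved tube 184 mm long, worn to somewhere between 46 and 54 mm in diameter, yellow painted line along it, on a fixed axle 234 mm long whose ends (12 mm square) lie in the track's slots. About 0.6 kg. Origin on the axle at mid-length, x along the axle. At the start the axle is 95 mm above the bench
- roller_c: another of the three rollers lying in the track in an order drawn anew each time: black rubber-sleeved tube 184 mm long, worn to somewhere between 46 and 54 mm in diameter, yellow painted line along it, on a fixed axle 234 mm long whose ends (12 mm square) lie in the track's slots. About 0.6 kg. Origin on the axle at mid-length, x along the axle. At the start the axle is 95 mm above the bench
- roller_a_tube (a joint): turn of the tube of roller a about its axle in rad, right-hand about the roller's x; starts near 0, yellow line on top; no end stops. The tube is heavier on the side opposite the line: a free one (surface drag under 0.15 N, plus up to 0.5 N from that weight) swings back to within 0.25 of 0 in 2 s, the binding one (about 2.5 N) stays where it is left
- roller_b_tube (a joint): turn of the tube of roller b about its axle in rad, right-hand about the roller's x; starts near 0, yellow line on top; no end stops. The tube is heavier on the side opposite the line: a free one (surface drag under 0.15 N, plus up to 0.5 N from that weight) swings back to within 0.25 of 0 in 2 s, the binding one (about 2.5 N) stays where it is left
- roller_c_tube (a joint): turn of the tube of roller c about its axle in rad, right-hand about the roller's x; starts near 0, yellow line on top; no end stops. The tube is heavier on the side opposite the line: a free one (surface drag under 0.15 N, plus up to 0.5 N from that weight) swings back to within 0.25 of 0 in 2 s, the binding one (about 2.5 N) stays where it is left
- grease_tin: bystander: green tin with a black cap, 72 mm in diameter, 75 mm tall, origin at the centre of its underside
- spanner: bystander: steel spanner 150 mm long lying flat, origin under its middle, x along it
- offcut: bystander: piece of 40 x 40 mm aluminium square tube 110 mm long, x along it, origin at the centre of its underside

How it is judged:
By the outcome, as a careful person would: the job done as asked, in the order asked, and still so for the second after the job is handed in, with the robot touching nothing.
It also fails if it takes over 70 s, if anything falls off the work surface, if the arm or the gripper's body presses on something with over 40 N, if the wrist force passes 120 N, or if a joint passes its speed limit or range.

## Working session

There is one attempt and no reset: what is moved stays moved. The work goes in short steps, Python scripts to look and compute and a tool call to move; the robot and the scene stay as the last step left them, time stands still between calls to the robot, and variables do not carry over. Pictures are saved under pics/ and viewed, and the job is handed in when it is done.

Besides the shell and the picture viewer there is one more tool, called after "Call:" as name(argument=value, ...) on one line, values as JSON. move_arm: Moves the arm, as the interface text tells. Its arguments: {"type":"object","properties":{"dp":{"type":"array"},"spin":{"type":"array"},"claw":{"type":"array"},"force":{"type":"number"}},"required":["dp","spin","claw"]}

```bash
ls; mkdir -p pics
python3 - <<'E'
from rig import robot
import cv2
print(robot.get_state()); print(robot.nose_length)
for n in ("scene","top"):
    c=robot.get_calibration(n); print(n,c)
    cv2.imwrite(f"pics/{n}0.png",robot.snapshot(n)[:,:,::-1])
E
```

```text
pics
{'clock': 0.0, 'joint_pos': array([-7.38523414e+01,  1.22242581e+01, -2.00551684e+00,  7.58336583e+01,
        1.86920415e-03,  9.00003804e+01]), 'joint_velocities': array([ 0.04650986,  0.00050388, -0.05734036,  0.00858467,  0.08635611,
       -0.05100448]), 'joint_efforts': array([ 1.44494232e-03, -6.86159635e+01,  4.87115729e+01,  1.76424184e-02,
        1.17795616e-04,  6.00944446e-06]), 'eef_pos': array([ 0.13896994, -0.47993534,  0.2181398 ]), 'orientation': array([-1.79936567e+02, -1.86878185e-03,  1.61472761e+01]), 'contact_force': array([-0.74779079, -0.04021709, -0.12469409]), 'moment': array([-0.00766072, -0.0102202 , -0.02183176]), 'finger_gap': 0.08528055042328334}
0.017
scene {'vertical_fov': 44.7227887016566, 'cx': 326.26717373665366, 'cy': 245.00901646348143, 'R': array([[-0.74459192,  0.66720233,  0.0205896 ],
       [ 0.37609988,  0.44480781, -0.8128314 ],
       [-0.55148142, -0.59748395, -0.58213502]]), 't': array([ 0.50034067, -0.15028206,  1.59849629])}
top {'vertical_fov': 43.47113723388358, 'cx': 315.01605270687014, 'cy': 238.59143045267075, 'R': array([[ 0.00964228, -0.9999027 , -0.01008032],
       [-0.98953229, -0.00808971, -0.14408472],
       [ 0.14398915,  0.01136411, -0.98951401]]), 't': array([1.10278332e-03, 6.50953465e-01, 1.22916749e+00])}
```

View pics/scene0.png

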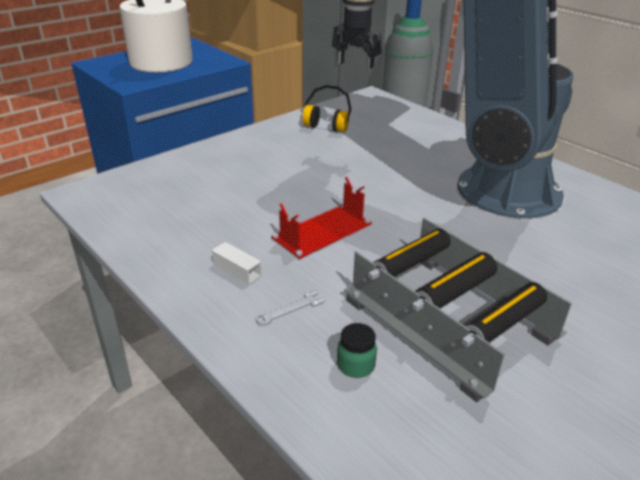

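View pics/top0.png

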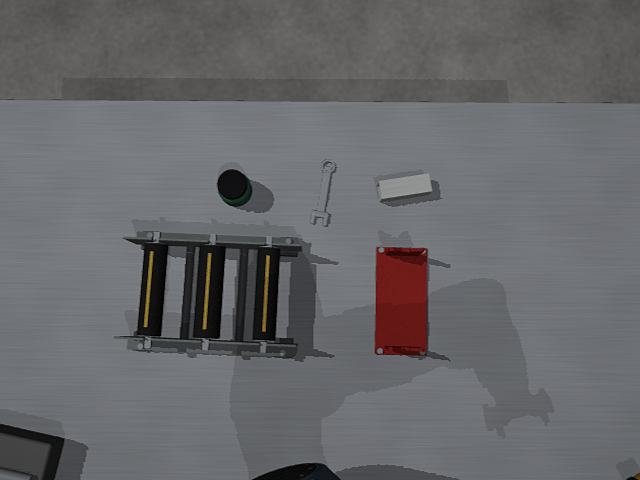

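The scene shows the track with three rollers (yellow lines up) at top-view columns ~148, 208 and 265, and the stand at about (402,300). I'll measure them.

```bash
cat > h.py <<'E'
import numpy as np, cv2
from rig import robot
def f(c): return 240/np.tan(np.radians(c["vertical_fov"]/2))
def ray(c,uv):
    d=np.array([(uv[0]-c["cx"])/f(c),(uv[1]-c["cy"])/f(c),1.]); R=np.array(c["R"]);t=np.array(c["t"])
    return -R.T@t, R.T@d
def onz(c,uv,z):
    o,d=ray(c,uv); return o+d*(z-o[2])/d[2]
def proj(c,X):
    p=np.array(c["R"])@np.array(X)+np.array(c["t"]); return p[:2]/p[2]*f(c)+[c["cx"],c["cy"]]
def yellow(im):
    h=cv2.cvtColor(im,cv2.COLOR_RGB2HSV)
    return cv2.inRange(h,(15,120,90),(35,255,255))
def red(im):
    h=cv2.cvtColor(im,cv2.COLOR_RGB2HSV)
    return cv2.inRange(h,(0,150,60),(8,255,255))|cv2.inRange(h,(172,150,60),(180,255,255))
def lines(im,amin=60):
    cs,_=cv2.findContours(yellow(im),cv2.RETR_EXTERNAL,cv2.CHAIN_APPROX_NONE)
    out=[]
    for k in cs:
        if cv2.contourArea(k)<amin: continue
        r=cv2.minAreaRect(k); b=cv2.boxPoints(r); 
        e=sorted([(np.linalg.norm(b[i]-b[(i+1)%4]),i) for i in range(4)])
        i,j=e[0][1],e[1][1]
        out.append(((b[i]+b[(i+1)%4])/2,(b[j]+b[(j+1)%4])/2,e[0][0]))
    return out
E
python3 - <<'E'
from h import *
c=robot.get_calibration("top"); im=cv2.imread("pics/top0.png")[:,:,::-1].copy()
for a,b,w in lines(im):
    A,B=onz(c,a,.120),onz(c,b,.120); d=B-A; d=d if d[0]>0 else -d
    print(a,b,(A+B)/2,np.linalg.norm(d),np.degrees(np.arctan2(d[1],d[0])))
m=red(im); cs,_=cv2.findContours(m,cv2.RETR_EXTERNAL,cv2.CHAIN_APPROX_NONE); k=max(cs,key=cv2.contourArea)
r=cv2.minAreaRect(k); b=cv2.boxPoints(r); print(b)
for p in b: print(onz(c,p,.008))
def crop(x0,y0,x1,y1,s,n): cv2.imwrite(n,cv2.resize(im[y0:y1,x0:x1,::-1],None,fx=s,fy=s,interpolation=cv2.INTER_CUBIC))
crop(110,220,310,370,4,"pics/t_track.png"); crop(360,230,450,370,4,"pics/t_stand.png")
E
```

```text
[263.0595  331.00354] [267.59845 254.97604] [0.5317098  0.10305524 0.12      ] 0.14983445442038976 -2.1959544057327625
[209.17842 252.94269] [203.9373  328.06537] [0.53553849 0.21942981 0.12      ] 0.1483457460213046 -1.9685851195568955
[144.9931  326.08276] [151.25519 250.93796] [0.53842906 0.33545124 0.12      ] 0.14867382363650694 -1.9462254300807604
[[374.8979  353.74094]
 [376.51898 246.75032]
 [427.44666 247.52194]
 [425.82556 354.51257]]
[ 0.41045067 -0.12225127  0.008     ]
[ 0.63974329 -0.12685248  0.008     ]
[ 0.63896987 -0.23759951  0.008     ]
[ 0.40993004 -0.23022319  0.008     ]
```

Run:
```python
from h import *
im=cv2.imread("pics/scene0.png")
cv2.imwrite("pics/s_stand.png",cv2.resize(im[160:270,260:390],None,fx=5,fy=5,interpolation=cv2.INTER_CUBIC))
```

```text
(no output)
```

View pics/t_track.png

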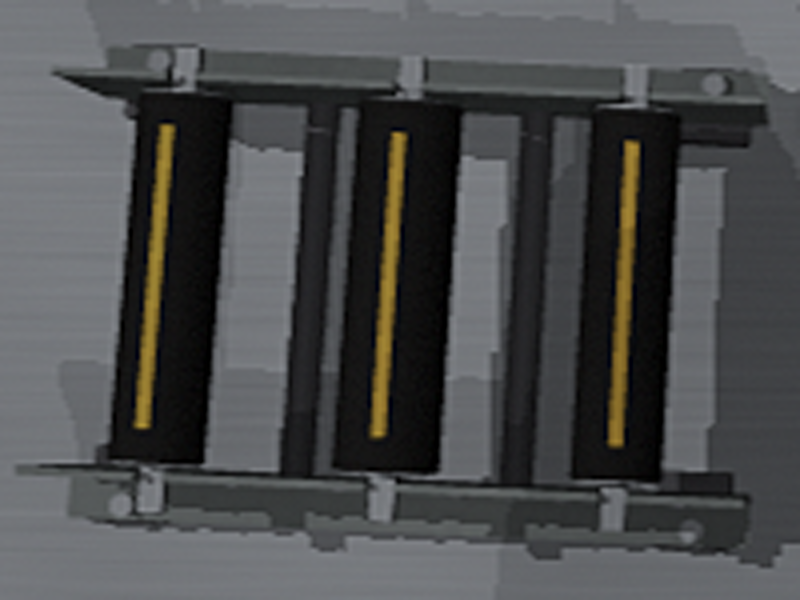

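View pics/t_stand.png

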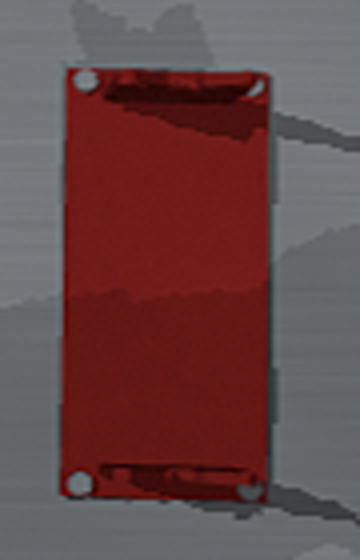

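View pics/s_stand.png

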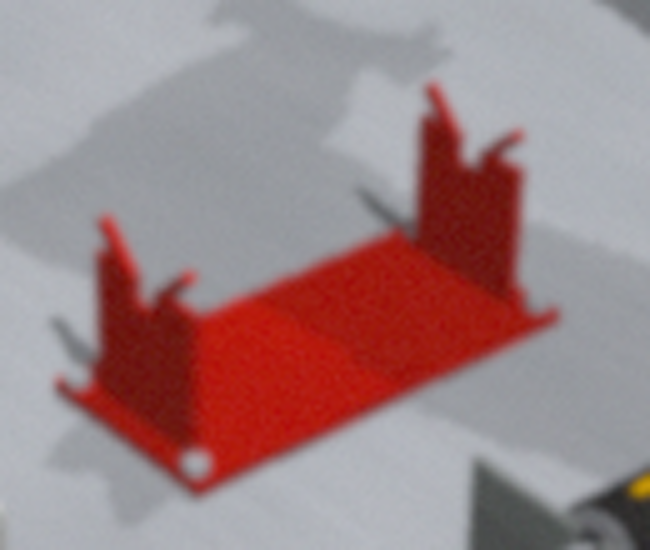

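The stand is centred near (0.525, -0.179) and the rollers near y = 0.103, 0.219 and 0.335, all with yaw about -2°. I'll square the tool up and travel over.

Call:
move_arm(dp=[[0,0,0],[0,0,0],[0,0,0],[0.0213,-0.0339,0],[0.0213,-0.0339,0],[0.0213,-0.0339,0],[0.0213,-0.0339,0],[0.0213,-0.0339,0],[0.0213,-0.0339,0],[0.0213,-0.0339,0]], spin=[0.11,0.11,0.095,0,0,0,0,0,0,0], claw=[-1,-1,-1,-1,-1,-1,-1,-1,-1,-1], force=20)

```text
clock: 0.93
eef_pos: [0.2999, -0.2448, 0.2147]
orientation: [-179.7, 0.2, -3.5]
contact_force: [1.9, -1.5, 0.4]
finger_gap: 0.0001
```

Call:
move_arm(dp=[[0.0168,-0.0363,-0.001],[0.0168,-0.0363,-0.001],[0.0168,-0.0363,-0.001],[0.0168,-0.0363,-0.001],[0.0168,-0.0363,-0.001],[0.0168,-0.0363,-0.001],[0.0168,-0.0363,-0.001],[0.0168,-0.0363,-0.001],[0.0168,-0.0363,-0.001],[0.0168,-0.0363,-0.001]], spin=[-0.026,0,0,0,0,0,0,0,0,0], claw=[-1,-1,-1,-1,-1,-1,-1,-1,-1,-1])

```text
clock: 1.77
eef_pos: [0.4791, 0.0594, 0.2284]
orientation: [-176.0, 0.3, 4.4]
contact_force: [0.3, 0.6, 0.3]
finger_gap: -0.0003
```

Run:
```python
from h import *
s=robot.get_state();print(s["eef_pos"],s["orientation"],s["contact_force"])
c=robot.get_calibration("wrist");print(c)
im=robot.snapshot("wrist");cv2.imwrite("pics/w1.png",im[:,:,::-1])
for a,b,w in lines(im):
    A,B=onz(c,a,.120),onz(c,b,.120); print(a,b,w,(A+B)/2,np.linalg.norm(B-A),np.degrees(np.arctan2(*(B-A)[1::-1])))
```

```text
[0.47909502 0.05942834 0.22843794] [-176.02016799    0.34293871    4.42230904] [0.33329145 0.59043944 0.33642748]
{'vertical_fov': 62.57439785024431, 'cx': 317.175084403716, 'cy': 244.1365229546694, 'R': array([[ 0.0774203 , -0.99469206, -0.06777759],
       [-0.9451602 , -0.09486048,  0.3125279 ],
       [-0.31729844,  0.03986467, -0.94748747]]), 't': array([0.03731347, 0.41413167, 0.53847537])}
[281.67007   26.119286] [265.02036 259.21576] 11.185775 [0.53107099 0.10021589 0.12      ] 0.1500808651045631 178.21045558442125
[104.376656 241.27739 ] [90.184944   4.7489014] 11.219817 [0.53393401 0.21826814 0.12      ] 0.15227335002336445 -2.1723275829851603
```

View pics/w1.png

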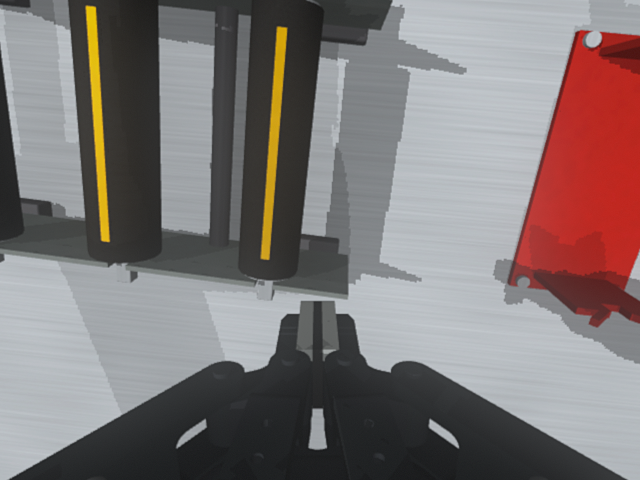

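The wrist view shows the near two rollers with their lines up, agreeing with the top view to about 2 mm. The tool picked up some tilt and yaw during fast travel, so I'll check whether that settles.

Call:
move_arm(dp=[[0,0,0],[0,0,0],[0.008,-0.005,0],[0.008,-0.005,0],[0.008,-0.005,0],[0.008,-0.005,0],[0.008,-0.005,0],[0.008,-0.005,0],[0.003,-0.002,0],[0,0,0]], spin=[0.06,0.052,0,0,0,0,0,0,0,0], claw=[-1,-1,-1,-1,-1,-1,-1,-1,-1,-1])

```text
clock: 2.65
eef_pos: [0.5386, 0.0564, 0.2287]
orientation: [-173.7, 1.0, 2.2]
contact_force: [0.6, 0.6, 0.7]
finger_gap: -0.0001
```

Run:
```python
from h import *
s=robot.get_state()
for k in s: print(k,np.round(s[k],3))
```

```text
clock 2.65
joint_pos [  2.14   18.005   6.837  79.856   6.336 179.943]
joint_velocities [ 0.661  0.822  0.666  0.058 -0.004  0.046]
joint_efforts [-3.9000e-02 -7.7150e+01  4.9232e+01  3.2900e-01  5.9400e-01  0.0000e+00]
eef_pos [0.539 0.056 0.229]
orientation [-173.663    1.018    2.197]
contact_force [0.574 0.563 0.747]
moment [-0.131 -0.057  0.023]
finger_gap -0.0
```

Call:
move_arm(dp=[[0,0,0],[0,0,0],[0,0,0],[0,-0.01,0],[0,-0.01,0],[0,-0.01,0],[0,0,0],[0,0,0],[0,0,0],[0,0,0]], spin=[0,0,0,0,0,0,0,0,0,0], claw=[-1,-1,-1,-1,-1,-1,-1,-1,-1,-1])

```text
clock: 3.48
eef_pos: [0.5369, 0.0746, 0.2331]
orientation: [-172.9, 1.0, 3.7]
contact_force: [-0.4, -0.4, -0.3]
finger_gap: -0.0001
```

Run:
```python
from h import *
s=robot.get_state()
for k in s: print(k,np.round(s[k],3))
```

```text
clock 3.483
joint_pos [  3.611  17.999   7.381  80.392   7.104 179.944]
joint_velocities [ 0.06   0.006 -0.083  0.055 -0.018 -0.113]
joint_efforts [  0.21  -77.745  48.677   0.273   0.639  -0.   ]
eef_pos [0.537 0.075 0.233]
orientation [-172.895    1.002    3.666]
contact_force [-0.397 -0.377 -0.33 ]
moment [-0.129 -0.015 -0.05 ]
finger_gap -0.0
```

Joint 6 had run into its range end, which caused the tilt. I'll turn the tool half round (the same grasp) so joint 6 sits near 0. The leftover ~7° tilt is about the rollers' own axis, so it does no harm.

Call:
move_arm(dp=[[0,0,0],[0,0,0],[0,0,0],[0,0,0],[0,0,0],[0,0,0],[0,0,0],[0,0,0],[0,0,0],[0,0,0]], spin=[-0.12,-0.12,-0.12,-0.12,-0.12,-0.12,-0.12,-0.12,-0.12,-0.12], claw=[-1,-1,-1,-1,-1,-1,-1,-1,-1,-1])

```text
clock: 4.32
eef_pos: [0.5367, 0.0731, 0.2326]
orientation: [-176.7, -6.4, 74.7]
contact_force: [-0.4, -0.1, 1.0]
finger_gap: 0.0
```

Call:
move_arm(dp=[[0,0,0],[0,0,0],[0,0,0],[0,0,0],[0,0,0],[0,0,0],[0,0,0],[0,0,0],[0,0,0],[0,0,0]], spin=[-0.12,-0.12,-0.12,-0.12,-0.12,-0.12,-0.12,-0.12,-0.12,-0.12], claw=[-1,-1,-1,-1,-1,-1,-1,-1,-1,-1])

```text
clock: 5.15
eef_pos: [0.5367, 0.0715, 0.2321]
orientation: [175.0, -5.1, 146.7]
contact_force: [-0.1, -0.5, -0.5]
finger_gap: 0.0001
```

Run:
```python
from h import *
s=robot.get_state()
for k in s: print(k,np.round(s[k],3))
```

```text
clock 5.15
joint_pos [ 3.339 18.017  7.282 80.356  7.02  36.819]
joint_velocities [-1.4000e-01  4.5000e-02 -1.2000e-01 -1.7000e-02 -2.0000e-03 -8.5517e+01]
joint_efforts [ 3.9000e-02 -7.7679e+01  4.8608e+01  2.8100e-01  6.1400e-01  3.9930e+00]
eef_pos [0.537 0.072 0.232]
orientation [175.024  -5.076 146.674]
contact_force [-0.147 -0.506 -0.521]
moment [-0.143 -0.029  0.003]
finger_gap 0.0
```

Call:
move_arm(dp=[[0,0,0],[0,0,0],[0,0,0],[0,0,0],[0,0,0],[0,0,0],[0,0,0],[0,0,0],[0,0,0],[0,0,0]], spin=[-0.12,-0.12,-0.12,-0.1,-0.04,0,0,0,0,0], claw=[-1,-1,-1,-1,-1,-1,-1,-1,-1,-1])

```text
clock: 5.98
eef_pos: [0.5367, 0.0703, 0.2318]
orientation: [173.2, -1.9, 176.6]
contact_force: [-0.6, 0.4, -0.5]
finger_gap: -0.0
```

```bash
cat >> h.py <<'E'
from scipy.spatial.transform import Rotation as Ro
def st():
    s=robot.get_state(); R=Ro.from_euler('xyz',s["orientation"],degrees=True).as_matrix()
    print("clk",round(s["clock"],2),"p",np.round(s["eef_pos"],4),"o",np.round(s["orientation"],2),"F",np.round(s["contact_force"],1),"gap",round(s["finger_gap"],4),"q",np.round(s["joint_pos"],1))
    return s,R
def need(target):
    s,R=st(); d=np.array(target)-s["eef_pos"]; print("world d",np.round(d,4),"tool",np.round(R.T@d,4)); return s,R
E
python3 - <<'E'
from h import *
s,R=need([.532,.092,.160]); print(np.round(R.T,4))
E
```

```text
clk 5.98 p [0.5367 0.0703 0.2318] o [173.19  -1.93 176.56] F [-0.6  0.4 -0.5] gap -0.0 q [ 3.2 18.   7.2 80.3  7.   6.7]
world d [-0.0047  0.0217 -0.0718] tool [0.0035 0.0127 0.074 ]
[[-0.9976  0.0599  0.0337]
 [ 0.0635  0.9909  0.1185]
 [-0.0263  0.1204 -0.9924]]
```

Call:
move_arm(dp=[[0.0006,0.0021,0.0123],[0.0006,0.0021,0.0123],[0.0006,0.0021,0.0123],[0.0006,0.0021,0.0123],[0.0006,0.0021,0.0123],[0.0006,0.0021,0.0123],[0,0,0],[0,0,0],[0,0,0],[0,0,0]], spin=[-0.025,0,0,0,0,0,0,0,0,0], claw=[-1,-1,-1,-1,-1,-1,-1,-1,-1,-1])

```text
clock: 6.82
eef_pos: [0.5324, 0.0923, 0.1591]
orientation: [173.1, -1.6, 177.6]
contact_force: [0.6, 0.9, -0.1]
finger_gap: -0.0005
```

Run:
```python
from h import *
s,R=need([.532,.092,.140]); print(np.round(R.T,4))
```

```text
clk 6.82 p [0.5324 0.0923 0.1591] o [173.15  -1.65 177.64] F [ 0.6  0.9 -0.1] gap -0.0005 q [ 5.6 18.5 -2.7 69.5  7.   8. ]
world d [-0.0004 -0.0003 -0.0191] tool [-0.0002 -0.0026  0.0189]
[[-0.9987  0.0412  0.0288]
 [ 0.0444  0.9919  0.1193]
 [-0.0236  0.1204 -0.9924]]
```

Call:
move_arm(dp=[[-0.0001,-0.0004,0.003],[-0.0001,-0.0004,0.003],[-0.0001,-0.0004,0.003],[-0.0001,-0.0004,0.003],[-0.0001,-0.0002,0.002],[0,-0.0001,0.001],[0,-0.0001,0.001],[0,-0.0001,0.001],[0,-0.0001,0.001],[0,-0.0001,0.001]], spin=[0,0,0,0,0,0,0,0,0,0], claw=[-1,-1,-1,-1,-1,-1,-1,-1,-1,-1])

```text
clock: 7.65
eef_pos: [0.5336, 0.0917, 0.1399]
orientation: [173.1, -1.5, 177.6]
contact_force: [0.3, 0.5, 0.1]
finger_gap: -0.0
```

Call:
move_arm(dp=[[0,0,0.0004],[0,0,0.0004],[0,0,0.0004],[0,0,0.0004],[0,0,0.0004],[0,0,0.0004],[0,0,0.0004],[0,0,0.0004],[0,0,0.0004],[0,0,0.0004]], spin=[0,0,0,0,0,0,0,0,0,0], claw=[-1,-1,-1,-1,-1,-1,-1,-1,-1,-1])

```text
clock: 8.48
eef_pos: [0.5336, 0.0923, 0.1357]
orientation: [173.1, -1.5, 177.6]
contact_force: [0.2, 0.6, -0.0]
finger_gap: -0.0003
```

Call:
move_arm(dp=[[0,0,0.0004],[0,0,0.0004],[0,0,0.0004],[0,0,0.0004],[0,0,0.0004],[0,0,0.0004],[0,0,0.0004],[0,0,0.0004],[0,0,0.0004],[0,0,0.0004]], spin=[0,0,0,0,0,0,0,0,0,0], claw=[-1,-1,-1,-1,-1,-1,-1,-1,-1,-1])

```text
clock: 9.32
eef_pos: [0.5335, 0.0928, 0.1312]
orientation: [173.1, -1.5, 177.6]
contact_force: [-0.1, 0.4, -0.1]
finger_gap: 0.0002
```

Run:
```python
from h import *
st()
im=robot.snapshot("scene"); cv2.imwrite("pics/s2.png",cv2.resize(im[190:400,340:600,::-1],None,fx=3,fy=3,interpolation=cv2.INTER_CUBIC))
c=robot.get_calibration("wrist");im=robot.snapshot("wrist");cv2.imwrite("pics/w2.png",im[:,:,::-1])
```

```text
clk 9.32 p [0.5335 0.0928 0.1312] o [173.13  -1.47 177.58] F [-0.1  0.4 -0.1] gap 0.0002 q [ 5.6 19.2 -5.8 65.5  7.   8.1]
```

View pics/s2.png

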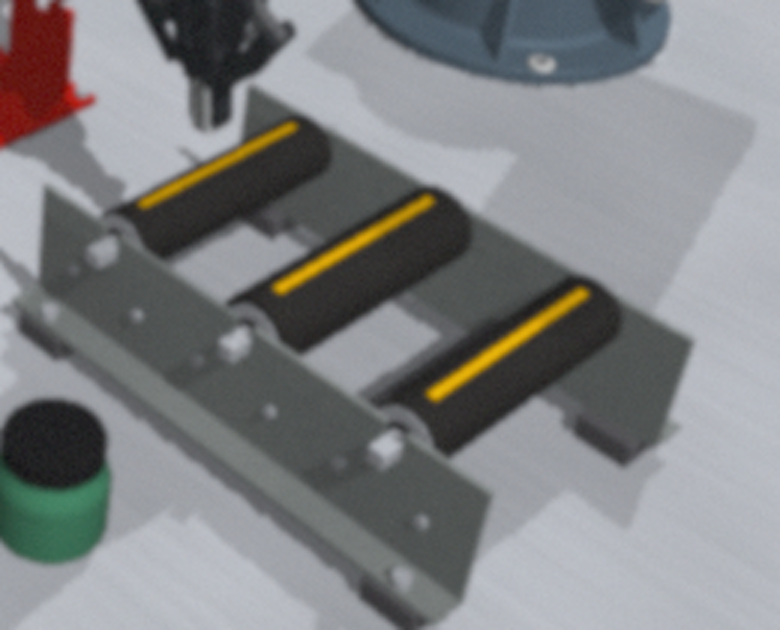

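View pics/w2.png

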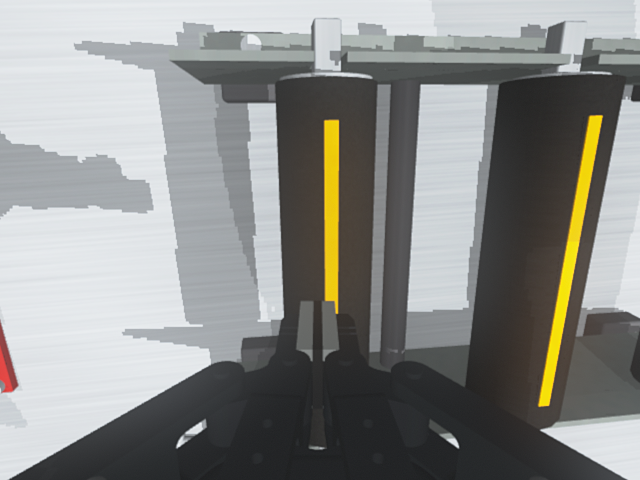

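Run:
```python
from h import *
s,R=st()
for n in("scene","wrist","top"):
    c=robot.get_calibration(n)
    for L in(0,.017): print(n,L,proj(c,s["eef_pos"]+R[:,2]*L))
    for z in (.12,): print(" line pts",proj(c,[.5315,.1016,z]))
```

```text
clk 9.42 p [0.5335 0.0928 0.1312] o [173.13  -1.48 177.57] F [-0.5 -0.8 -0.5] gap -0.0002 q [ 5.6 19.2 -5.8 65.5  7.   8.1]
scene 0 [409.71455123 237.55901775]
scene 0.017 [409.72578907 244.77349674]
 line pts [413.09426892 243.65221264]
wrist 0 [317.25906082 306.27910858]
wrist 0.017 [317.31075346 290.01564117]
 line pts [333.04431378 290.23269644]
top 0 [270.08683363 291.45491679]
top 0.017 [269.76430124 292.10791821]
 line pts [266.08381572 292.75924454]
```

The tips show well above where TCP + nose would put them, which fits with there being no contact. I'll keep going down slowly until they touch.

Call:
move_arm(dp=[[0,-0.0001,0.001],[0,-0.0001,0.001],[0,-0.0001,0.001],[0,-0.0001,0.001],[0,-0.0001,0.001],[0,-0.0001,0.0005],[0,-0.0001,0.0005],[0,-0.0001,0.0005],[0,-0.0001,0.0005],[0,-0.0001,0.0005]], spin=[0,0,0,0,0,0,0,0,0,0], claw=[-1,-1,-1,-1,-1,-1,-1,-1,-1,-1])

```text
clock: 10.25
eef_pos: [0.5333, 0.0927, 0.1228]
orientation: [173.1, -1.5, 177.6]
contact_force: [-0.0, 0.2, 0.3]
finger_gap: -0.0001
```

Run:
```python
from h import *
s,R=st()
im=robot.snapshot("scene"); cv2.imwrite("pics/s3.png",cv2.resize(im[190:290,360:480,::-1],None,fx=6,fy=6,interpolation=cv2.INTER_CUBIC))
c=robot.get_calibration("wrist");im=robot.snapshot("wrist");cv2.imwrite("pics/w3.png",im[:,:,::-1])
c=robot.get_calibration("scene");print(proj(c,s["eef_pos"]))
```

```text
clk 10.25 p [0.5333 0.0927 0.1228] o [173.13  -1.47 177.58] F [-0.   0.2  0.3] gap -0.0001 q [ 5.6 19.4 -6.7 64.4  7.   8.1]
[409.33667268 240.89854997]
```

View pics/s3.png

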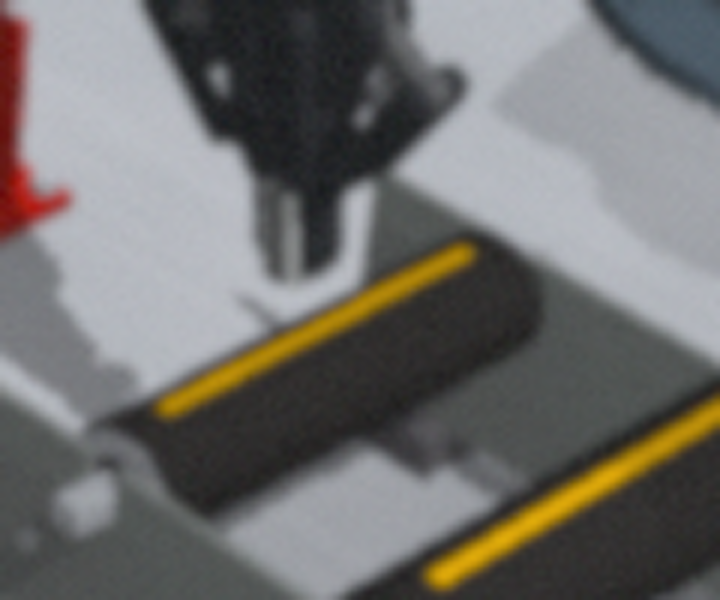

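Call:
move_arm(dp=[[0,-0.0001,0.001],[0,-0.0001,0.001],[0,-0.0001,0.001],[0,-0.0001,0.001],[0,-0.0001,0.0005],[0,-0.0001,0.0005],[0,-0.0001,0.0005],[0,-0.0001,0.0005],[0,-0.0001,0.0005],[0,-0.0001,0.0005]], spin=[0,0,0,0,0,0,0,0,0,0], claw=[-1,-1,-1,-1,-1,-1,-1,-1,-1,-1])

```text
clock: 11.18
eef_pos: [0.5331, 0.0926, 0.1151]
orientation: [173.1, -1.5, 177.6]
contact_force: [-0.7, 0.7, 0.2]
finger_gap: 0.0
```

Run:
```python
from h import *
s,R=st()
im=robot.snapshot("scene"); a=cv2.resize(im[210:290,360:460,::-1],None,fx=4,fy=4,interpolation=cv2.INTER_CUBIC)
im=robot.snapshot("top");cv2.imwrite("pics/m4.png",np.hstack([a,cv2.resize(im[250:330,215:305,::-1],None,fx=4,fy=4,interpolation=cv2.INTER_CUBIC)]))
```

```text
clk 11.18 p [0.5331 0.0926 0.1151] o [173.13  -1.47 177.58] F [-0.7  0.7  0.2] gap 0.0 q [ 5.6 19.7 -7.5 63.3  7.   8.1]
```

View pics/m4.png

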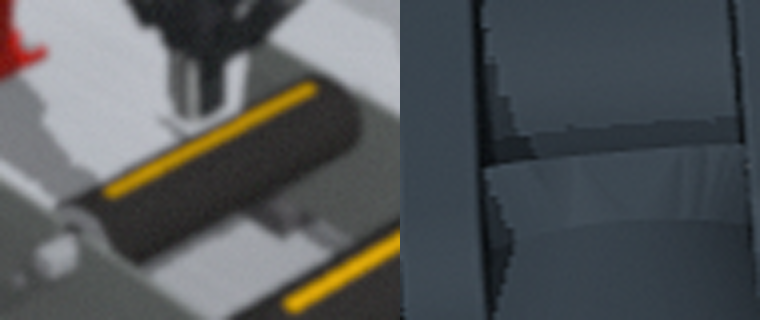

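View pics/w3.png

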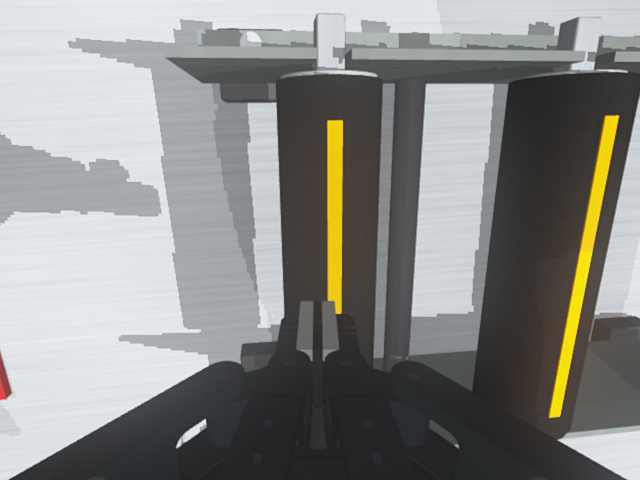

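Call:
move_arm(dp=[[0,-0.0001,0.0004],[0,-0.0001,0.0004],[0,-0.0001,0.0004],[0,-0.0001,0.0004],[0,-0.0001,0.0004],[0,-0.0001,0.0004],[0,-0.0001,0.0004],[0,-0.0001,0.0004],[0,-0.0001,0.0004],[0,-0.0001,0.0004]], spin=[0,0,0,0,0,0,0,0,0,0], claw=[-1,-1,-1,-1,-1,-1,-1,-1,-1,-1])

```text
clock: 12.12
eef_pos: [0.533, 0.092, 0.1107]
orientation: [173.1, -1.5, 177.6]
contact_force: [0.4, -0.3, -1.0]
finger_gap: -0.0002
```

Call:
move_arm(dp=[[0,0,0.0004],[0,0,0.0004],[0,0,0.0004],[0,0,0.0004],[0,0,0.0004],[0,0,0.0004],[0,0,0.0004],[0,0,0.0004],[0,0,0.0004],[0,0,0.0004]], spin=[0,0,0,0,0,0,0,0,0,0], claw=[-1,-1,-1,-1,-1,-1,-1,-1,-1,-1])

```text
clock: 12.95
eef_pos: [0.5329, 0.0926, 0.1063]
orientation: [173.1, -1.5, 177.6]
contact_force: [0.3, -0.8, 0.1]
finger_gap: -0.0002
```

Run:
```python
from h import *
s,R=st()
im=robot.snapshot("scene"); a=cv2.resize(im[210:290,360:460,::-1],None,fx=6,fy=6,interpolation=cv2.INTER_CUBIC)
cv2.imwrite("pics/m5.png",a)
```

```text
clk 12.95 p [0.5329 0.0926 0.1063] o [173.12  -1.47 177.58] F [ 0.3 -0.8  0.1] gap -0.0002 q [ 5.6 20.  -8.4 62.1  7.   8.1]
```

View pics/m5.png

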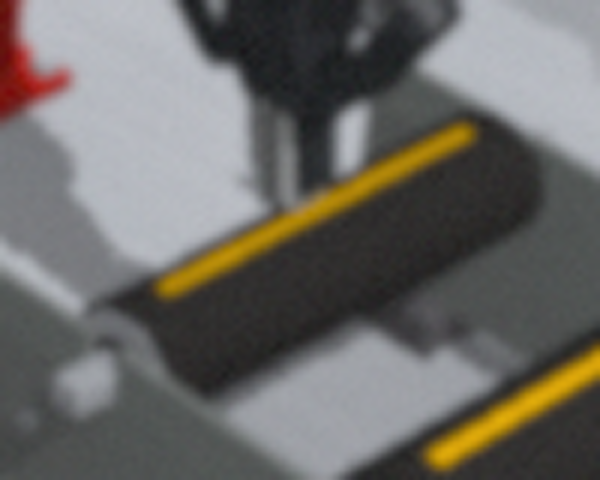

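Call:
move_arm(dp=[[0,0,0.0003],[0,0,0.0003],[0,0,0.0003],[0,0,0.0003],[0,0,0.0003],[0,0,0.0003],[0,0,0.0003],[0,0,0.0003],[0,0,0.0003],[0,0,0.0003]], spin=[0,0,0,0,0,0,0,0,0,0], claw=[-1,-1,-1,-1,-1,-1,-1,-1,-1,-1])

```text
clock: 13.83
eef_pos: [0.533, 0.0929, 0.1044]
orientation: [173.1, -1.4, 177.6]
contact_force: [-2.3, -1.5, 6.8]
finger_gap: -0.0001
```

Contact was made at reported TCP z ≈ 0.105 with about 7 N, so shut tips sit roughly 15 mm above the reported TCP. Now I'll roll the tube about 20 mm.

Call:
move_arm(dp=[[0.0001,0.0022,0.0005],[0.0001,0.0022,0.0005],[0.0001,0.0022,0.0005],[0.0001,0.0022,0.0005],[0.0001,0.0022,0.0005],[0.0001,0.0022,0.0005],[0.0001,0.0022,0.0005],[0.0001,0.0022,0.0005],[0.0001,0.0022,0.0005],[0.0001,0.0022,0.0005]], spin=[0,0,0,0,0,0,0,0,0,0], claw=[-1,-1,-1,-1,-1,-1,-1,-1,-1,-1])

```text
clock: 14.67
eef_pos: [0.5339, 0.1128, 0.1065]
orientation: [173.4, -1.1, 177.4]
contact_force: [-0.2, 0.3, 1.5]
finger_gap: 0.0001
```

Run:
```python
from h import *
s,R=st()
im=robot.snapshot("wrist"); cv2.imwrite("pics/w6.png",im[:,:,::-1])
```

```text
clk 14.67 p [0.5339 0.1128 0.1065] o [173.41  -1.08 177.38] F [-0.2  0.3  1.5] gap 0.0001 q [ 7.9 19.9 -8.4 61.5  6.7 10.6]
```

View pics/w6.png

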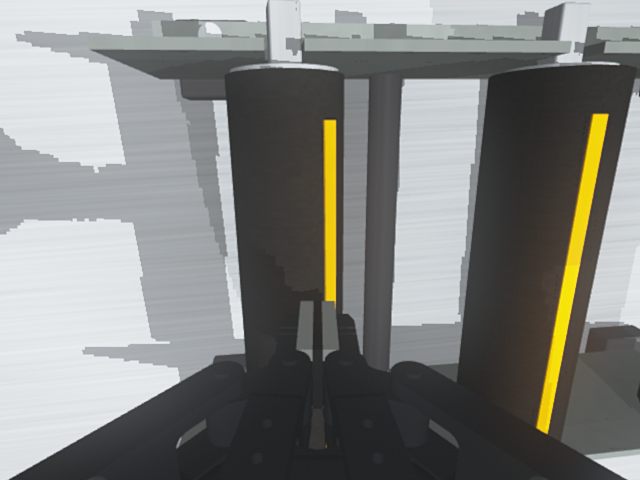

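Roller 1's tube turned: its line is now at the right side (col ~330). I'll let go and travel to roller 2 meanwhile.

Call:
move_arm(dp=[[0.0003,0.0012,-0.0099],[0.0002,0.0006,-0.005],[0.0005,0.0158,0.0018],[0.0005,0.0158,0.0018],[0.0005,0.0158,0.0018],[0.0005,0.0158,0.0018],[0.0005,0.0158,0.0018],[0.0005,0.0118,0.0014],[0,0,0],[0,0,0]], spin=[0,0,0,0,0,0,0,0,0,0], claw=[-1,-1,-1,-1,-1,-1,-1,-1,-1,-1])

```text
clock: 15.55
eef_pos: [0.5361, 0.2084, 0.1275]
orientation: [173.3, -0.9, 177.3]
contact_force: [0.9, 0.2, -0.0]
finger_gap: -0.0002
```

Run:
```python
from h import *
s,R=need([.535,.207,.109]);print(np.round(R.T,3))
im=robot.snapshot("scene"); cv2.imwrite("pics/s7.png",cv2.resize(im[190:400,340:600,::-1],None,fx=3,fy=3,interpolation=cv2.INTER_CUBIC))
```

```text
clk 15.55 p [0.5361 0.2084 0.1275] o [173.29  -0.94 177.32] F [ 0.9  0.2 -0. ] gap -0.0002 q [17.5 21.4 -3.2 64.   6.6 20.3]
world d [-0.0011 -0.0014 -0.0185] tool [ 0.0007 -0.0036  0.0182]
[[-0.999  0.047  0.016]
 [ 0.048  0.992  0.117]
 [-0.011  0.118 -0.993]]
```

View pics/s7.png

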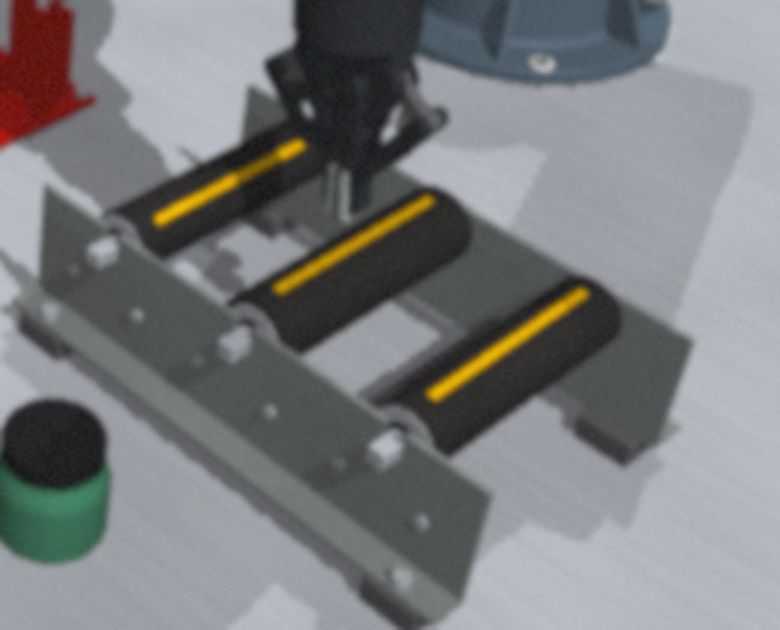

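Roller 1's line appears to be swinging back. Next I'll descend on roller 2.

Call:
move_arm(dp=[[0.0001,-0.0006,0.0033],[0.0001,-0.0006,0.0033],[0.0001,-0.0006,0.0033],[0.0001,-0.0006,0.0033],[0,-0.0003,0.002],[0,-0.0002,0.001],[0,0,0.0006],[0,0,0.0005],[0,0,0.0004],[0,0,0.0004]], spin=[0,0,0,0,0,0,0,0,0,0], claw=[-1,-1,-1,-1,-1,-1,-1,-1,-1,-1])

```text
clock: 16.43
eef_pos: [0.5354, 0.2042, 0.1071]
orientation: [173.3, -1.0, 177.1]
contact_force: [-0.5, -1.1, 2.8]
finger_gap: -0.0
```

Call:
move_arm(dp=[[0,0,0.0005],[0.0001,0.0024,0.0006],[0.0001,0.0024,0.0006],[0.0001,0.0024,0.0006],[0.0001,0.0024,0.0006],[0.0001,0.0024,0.0006],[0.0001,0.0024,0.0006],[0.0001,0.0024,0.0006],[0.0001,0.0024,0.0006],[0.0001,0.0024,0.0006]], spin=[0,0,0,0,0,0,0,0,0,0], claw=[-1,-1,-1,-1,-1,-1,-1,-1,-1,-1])

```text
clock: 17.27
eef_pos: [0.5363, 0.2279, 0.1097]
orientation: [173.1, -0.7, 177.1]
contact_force: [-0.5, 0.6, 1.2]
finger_gap: 0.0004
```

Run:
```python
from h import *
s,R=st()
im=robot.snapshot("wrist"); cv2.imwrite("pics/w8.png",im[:,:,::-1])
```

```text
clk 17.27 p [0.5363 0.2279 0.1097] o [173.14  -0.68 177.1 ] F [-0.5  0.6  1.2] gap 0.0004 q [19.3 22.3 -4.4 61.3  6.6 22.4]
```

View pics/w8.png

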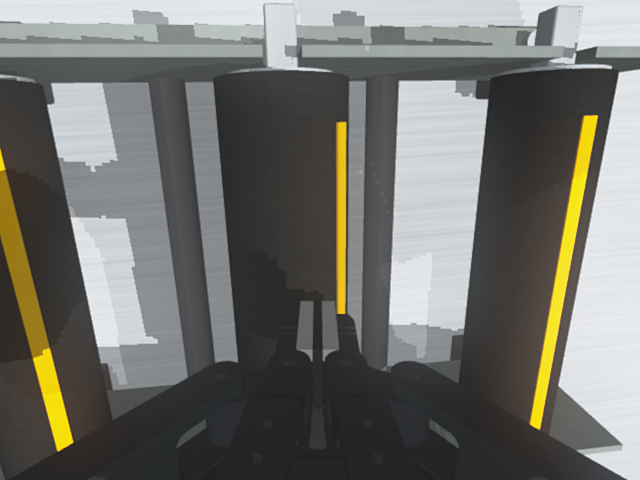

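Roller 2 has turned (line at col ~342) and roller 1's line is back near the top. I'll release and go to roller 3.

Call:
move_arm(dp=[[0.0003,0.0012,-0.0099],[0.0002,0.0006,-0.005],[0.0002,0.0155,0.0018],[0.0002,0.0155,0.0018],[0.0002,0.0155,0.0018],[0.0002,0.0155,0.0018],[0.0002,0.0155,0.0018],[0.0002,0.0105,0.0014],[0,0,0],[0,0,0]], spin=[0,0,0,0,0,0,0,0,0,0], claw=[-1,-1,-1,-1,-1,-1,-1,-1,-1,-1])

```text
clock: 18.15
eef_pos: [0.5402, 0.3234, 0.1289]
orientation: [173.1, -0.6, 177.1]
contact_force: [0.4, -0.7, 0.2]
finger_gap: 0.0001
```

Run:
```python
from h import *
s,R=need([.538,.321,.109]);print(np.round(R.T,3))
im=robot.snapshot("wrist"); cv2.imwrite("pics/w9.png",im[:,:,::-1])
```

```text
clk 18.15 p [0.5402 0.3234 0.1289] o [173.1   -0.56 177.11] F [ 0.4 -0.7  0.2] gap 0.0001 q [27.7 26.2  4.3 65.   6.2 30.8]
world d [-0.0022 -0.0024 -0.0199] tool [ 0.0019 -0.0049  0.0194]
[[-0.999  0.05   0.01 ]
 [ 0.051  0.991  0.12 ]
 [-0.004  0.12  -0.993]]
```

View pics/w9.png

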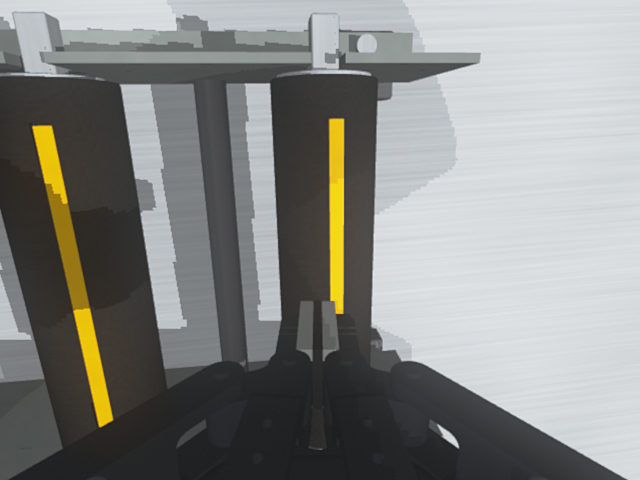

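Roller 2's line has swung back too. Roller 3 still has to be rolled to confirm.

Call:
move_arm(dp=[[0.0003,-0.0008,0.0033],[0.0003,-0.0008,0.0033],[0.0003,-0.0008,0.0033],[0.0003,-0.0008,0.0033],[0.0002,-0.0006,0.002],[0,-0.0002,0.001],[0,0,0.0006],[0,0,0.0005],[0,0,0.0005],[0,0,0.0005]], spin=[0,0,0,0,0,0,0,0,0,0], claw=[-1,-1,-1,-1,-1,-1,-1,-1,-1,-1])

```text
clock: 19.03
eef_pos: [0.5384, 0.3182, 0.108]
orientation: [173.2, -0.6, 176.9]
contact_force: [0.2, 1.3, -0.1]
finger_gap: -0.0001
```

Call:
move_arm(dp=[[0.0001,0.0025,0.0003],[0.0001,0.0025,0.0003],[0,0,0.0004],[0,0,0.0004],[0,0,0.0004],[0,0,0.0004],[0,0,0.0004],[0,0,0.0004],[0,0,0.0004],[0,0,0.0004]], spin=[0,0,0,0,0,0,0,0,0,0], claw=[-1,-1,-1,-1,-1,-1,-1,-1,-1,-1])

```text
clock: 19.87
eef_pos: [0.5388, 0.3248, 0.1053]
orientation: [173.1, -0.6, 176.9]
contact_force: [-3.4, -1.6, 8.9]
finger_gap: 0.0
```

Call:
move_arm(dp=[[0.0001,0.0024,0.0006],[0.0001,0.0024,0.0007],[0.0001,0.0024,0.0007],[0.0001,0.0024,0.0007],[0.0001,0.0024,0.0007],[0.0001,0.0024,0.0007],[0.0001,0.0024,0.0007],[0.0001,0.0024,0.0007],[0.0001,0.0024,0.0007],[0.0001,0.0024,0.0007]], spin=[0,0,0,0,0,0,0,0,0,0], claw=[-1,-1,-1,-1,-1,-1,-1,-1,-1,-1])

```text
clock: 20.7
eef_pos: [0.5397, 0.3511, 0.1054]
orientation: [172.9, -0.4, 176.9]
contact_force: [0.5, -0.1, 0.8]
finger_gap: -0.0001
```

Run:
```python
from h import *
s,R=st();print(np.round(R.T,3))
im=robot.snapshot("wrist"); cv2.imwrite("pics/w10.png",im[:,:,::-1])
```

```text
clk 20.7 p [0.5397 0.3511 0.1054] o [172.88  -0.38 176.89] F [ 0.5 -0.1  0.8] gap -0.0001 q [29.9 28.   3.7 62.   6.2 33.2]
[[-0.999  0.054  0.007]
 [ 0.055  0.991  0.124]
 [ 0.     0.124 -0.992]]
```

View pics/w10.png

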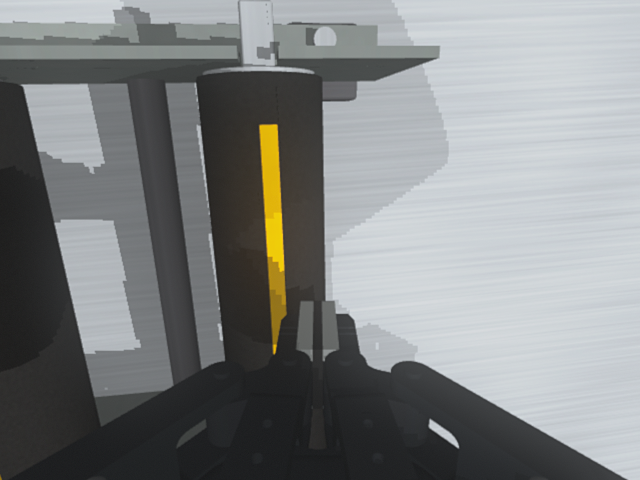

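Run:
```python
from h import *
im=robot.snapshot("scene"); cv2.imwrite("pics/s11.png",cv2.resize(im[190:400,340:600,::-1],None,fx=3,fy=3,interpolation=cv2.INTER_CUBIC))
```

```text
(no output)
```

View pics/s11.png

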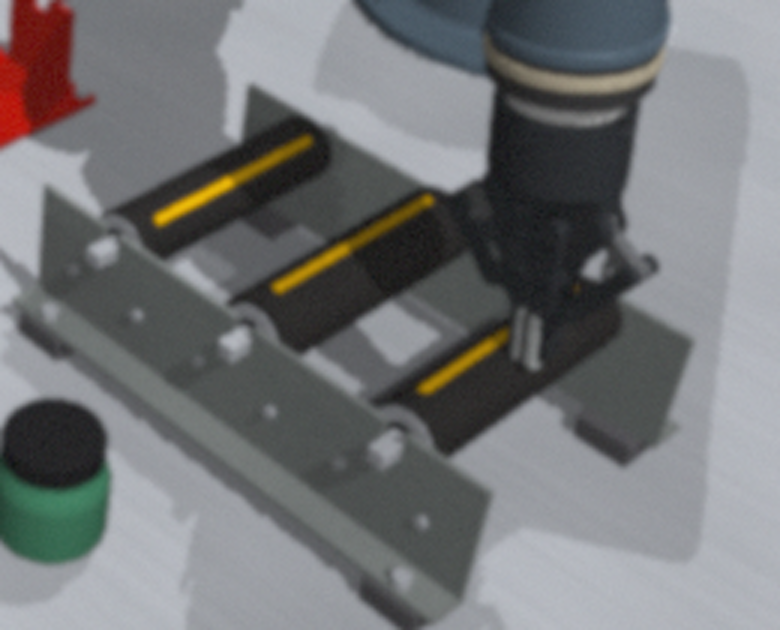

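```bash
cat >> h.py <<'E'
def ang(c,uv,y0,r=.025,yaw=-2.0,x0=.535):
    # intersect ray with tube surface; axle line through (x0,y0,.095)
    o,d=ray(c,uv); a=np.array([np.cos(np.radians(yaw)),np.sin(np.radians(yaw)),0]); n=np.array([-a[1],a[0],0]); p0=np.array([x0,y0,.095])
    oy,oz=(o-p0)@n,(o-p0)[2]; dy,dz=d@n,d[2]
    A=dy*dy+dz*dz;B=oy*dy+oz*dz;C=oy*oy+oz*oz-r*r; D=B*B-A*C
    if D<0: return None
    t=(-B-np.sqrt(D))/A; return round(float(np.arctan2(-(oy+t*dy),oz+t*dz)),2), round(float((o+t*d-p0)@a),3)
Y=[.1020,.2188,.335]
def angles(name,im,amin=25):
    c=robot.get_calibration(name)
    for a,b,w in lines(im,amin):
        res=[]
        for i,y in enumerate(Y):
            A,B=ang(c,a,y),ang(c,b,y)
            if A and B and abs(A[1])<.1 and abs(B[1])<.1: res.append((i+1,A,B))
        print(name,np.round(a),np.round(b),res)
E
python3 - <<'E'
from h import *
for f_,n in(("scene0","scene"),("top0","top")):
    print(f_);angles(n,cv2.imread(f"pics/{f_}.png")[:,:,::-1].copy())
print("now");angles("scene",robot.snapshot("scene"))
E
```

```text
scene0
scene [482. 323.] [535. 286.] [(3, (0.02, 0.082), (0.02, -0.074))]
scene [484. 255.] [431. 287.] [(2, (0.16, -0.08), (0.12, 0.075))]
scene [386. 258.] [438. 231.] [(1, (-0.02, 0.074), (-0.04, -0.077))]
scene [342. 111.] [342. 131.] []
scene [309. 104.] [304. 125.] []
scene [245.   0.] [245. 120.] []
top0
top [263. 331.] [268. 255.] [(1, (-0.05, -0.078), (-0.03, 0.072))]
top [209. 253.] [204. 328.] [(2, (-0.03, 0.075), (-0.02, -0.074))]
top [145. 326.] [151. 251.] [(3, (-0.02, -0.071), (-0.03, 0.078))]
now
scene [507. 300.] [478. 319.] [(3, (0.45, -0.004), (0.5, 0.078))]
scene [484. 255.] [431. 286.] [(2, (0.13, -0.08), (0.18, 0.074))]
scene [443. 236.] [391. 264.] [(1, (-0.63, -0.078), (-0.62, 0.074))]
scene [342. 111.] [341. 131.] []
scene [309. 104.] [304. 125.] []
scene [245.   0.] [245. 120.] []
```

Roller 1 was released about 6 s ago and still sits at -0.62 rad. Roller 2 is back near 0, and roller 3 is swinging freely (+0.45 in this frame). So roller 1 is the bad one. I'll lift, open and travel back.

Call:
move_arm(dp=[[0.0002,0.0025,-0.0198],[0.0002,0.0025,-0.0198],[0.0002,0.0025,-0.0198],[-0.0006,-0.0297,-0.0037],[-0.0006,-0.0297,-0.0037],[-0.0006,-0.0297,-0.0037],[-0.0006,-0.0297,-0.0037],[-0.0006,-0.0297,-0.0037],[-0.0006,-0.0297,-0.0037],[-0.0006,-0.0247,-0.0031]], spin=[-0.01,0,0,0,0,0,0,0,0,0], claw=[-1,-1,-1,1,1,1,1,1,1,1])

```text
clock: 21.68
eef_pos: [0.5335, 0.1423, 0.1669]
orientation: [172.9, -0.3, 177.9]
contact_force: [0.2, -0.6, 0.4]
finger_gap: 0.0833
```

Run:
```python
from h import *
s,R=st();print(np.round(R.T,3))
im=robot.snapshot("wrist"); cv2.imwrite("pics/w12.png",im[:,:,::-1]); angles("wrist",im); angles("scene",robot.snapshot("scene"))
```

```text
clk 21.68 p [0.5335 0.1423 0.1669] o [172.91  -0.33 177.91] F [ 0.2 -0.6  0.4] gap 0.0833 q [10.8 17.8 -2.4 68.5  7.  13. ]
[[-0.999  0.036  0.006]
 [ 0.037  0.992  0.123]
 [-0.001  0.124 -0.992]]
wrist [644. 155.] [595. 358.] [(3, (0.23, -0.053), (0.22, 0.079))]
wrist [250. 123.] [263. 382.] [(1, (-0.41, -0.079), (-0.38, 0.07))]
wrist [451. 119.] [426. 374.] [(2, (0.21, -0.076), (0.23, 0.077))]
scene [535. 286.] [482. 322.] [(3, (0.03, -0.074), (0.02, 0.082))]
scene [484. 255.] [431. 287.] [(2, (0.14, -0.08), (0.16, 0.074))]
scene [444. 235.] [391. 264.] [(1, (-0.61, -0.08), (-0.61, 0.074))]
scene [342. 111.] [341. 131.] []
scene [309. 104.] [304. 125.] []
scene [245.   0.] [245. 120.] []
```

View pics/w12.png

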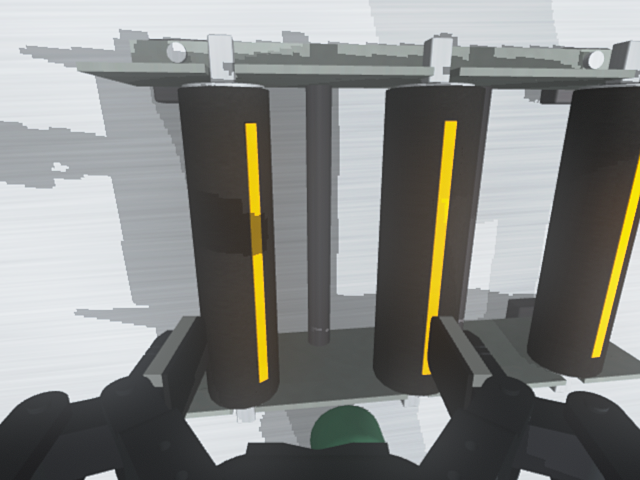

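Roller 3 is back at 0 and roller 1 is still stuck at about -0.6 rad, so the bad one is confirmed. I'll centre over roller 1.

Call:
move_arm(dp=[[0,-0.0085,0.0052],[0,-0.0085,0.0052],[0,-0.0085,0.0052],[0,-0.0085,0.0052],[0,-0.0085,0.0052],[0,-0.0085,0.0052],[0,0,0],[0,0,0],[0,0,0],[0,0,0]], spin=[0,0,0,0,0,0,0,0,0,0], claw=[1,1,1,1,1,1,1,1,1,1])

```text
clock: 22.62
eef_pos: [0.5308, 0.0908, 0.1243]
orientation: [172.9, -0.4, 177.8]
contact_force: [-0.2, -0.1, -0.3]
finger_gap: 0.0857
```

Run:
```python
from h import *
s,R=st();print(np.round(R.T,3))
c=robot.get_calibration("wrist")
im=robot.snapshot("wrist"); cv2.imwrite("pics/w13.png",im[:,:,::-1]); angles("wrist",im)
sc=robot.snapshot("scene");cv2.imwrite("pics/s13.png",cv2.resize(sc[190:320,340:480,::-1],None,fx=5,fy=5,interpolation=cv2.INTER_CUBIC))
```

```text
clk 22.62 p [0.5308 0.0908 0.1243] o [172.92  -0.45 177.8 ] F [-0.2 -0.1 -0.3] gap 0.0857 q [ 5.4 18.2 -8.3 63.1  7.1  7.7]
[[-0.999  0.038  0.008]
 [ 0.039  0.992  0.123]
 [-0.003  0.123 -0.992]]
wrist [374. 126.] [361. 428.] [(1, (-0.54, -0.079), (-0.52, 0.071))]
wrist [612. 121.] [552. 402.] [(2, (0.03, -0.077), (0.05, 0.067))]
```

View pics/w13.png

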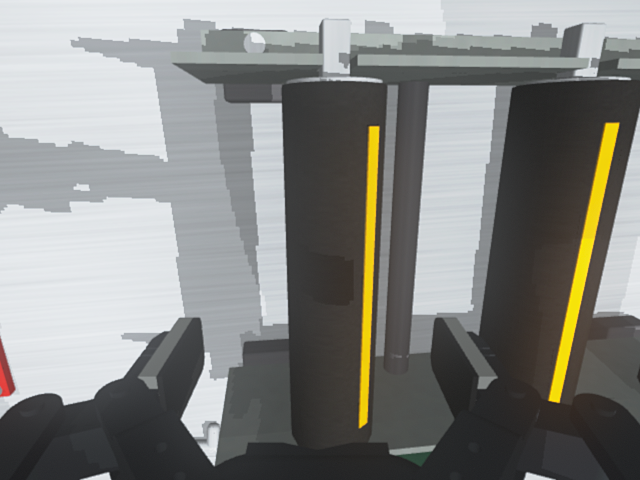

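View pics/s13.png

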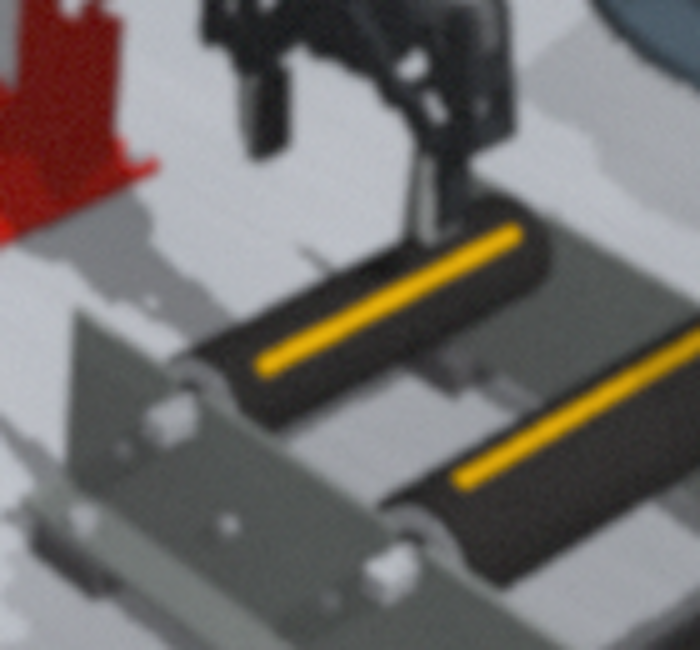

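```bash
cat >> h.py <<'E'
def tube(im,rows,seed):
    g=cv2.cvtColor(im,cv2.COLOR_RGB2HSV); y=yellow(im)>0
    m=(g[:,:,2]<75)|y; out=[]
    for r in rows:
        a=b=seed
        while a>0 and m[r,a-1]: a-=1
        while b<639 and m[r,b+1]: b+=1
        out.append((r,a,b,(a+b)/2))
    return out
def axle_from_edges(c,R,p,r,a,b):
    # centre of tube in the tool's y-z section from the two tangent rays at image row r -> bisector; depth from known z .095
    _,d1=ray(c,(a,r)); o,d2=ray(c,(b+1,r)); n=d1/np.linalg.norm(d1)+d2/np.linalg.norm(d2)
    P=o+n*(.095-o[2])/n[2]; return P
E
python3 - <<'E'
from h import *
c=robot.get_calibration("wrist"); s,R=st()
im=cv2.imread("pics/w13.png")[:,:,::-1].copy()
for t in tube(im,(150,200,235,310),340):
    P=axle_from_edges(c,R,s["eef_pos"],*t[:3]); q=R.T@(P-s["eef_pos"]); print(t,np.round(P,4),"tool",np.round(q,4))
E
```

```text
clk 22.72 p [0.5308 0.0909 0.1244] o [172.93  -0.44 177.82] F [ 0.3  0.4 -0. ] gap 0.0858 q [ 5.4 18.1 -8.3 63.1  7.1  7.7]
(150, 284, 383, 333.5) [0.467  0.1046 0.095 ] tool [0.0641 0.0075 0.0311]
(200, 285, 364, 324.5) [0.4901 0.0997 0.095 ] tool [0.0408 0.0036 0.0304]
(235, 286, 374, 330.0) [0.5077 0.1019 0.095 ] tool [0.0233 0.0064 0.0306]
(310, 289, 360, 324.5) [0.5482 0.0979 0.095 ] tool [-0.0173  0.004   0.03  ]
```

Run:
```python
from h import *
s,R=st();c=robot.get_calibration("scene")
for sy in(1,-1):
  for L in(-.04,-.03,-.02,-.01,0,.017): print(sy,L,np.round(proj(c,s["eef_pos"]+R[:,1]*sy*.046+R[:,2]*L),1))
# wrist tips
c=robot.get_calibration("wrist")
for L in(-.04,-.03,-.02,-.01,0,.017): print(L,np.round(proj(c,s["eef_pos"]+R[:,1]*.0425+R[:,2]*L),1),np.round(proj(c,s["eef_pos"]+R[:,0]*.011+R[:,1]*.0425+R[:,2]*L),1))
```

```text
clk 22.72 p [0.5308 0.0909 0.1244] o [172.93  -0.44 177.82] F [ 0.3  0.4 -0. ] gap 0.0858 q [ 5.4 18.1 -8.3 63.1  7.1  7.7]
1 -0.04 [427.2 229.8]
1 -0.03 [427.  234.3]
1 -0.02 [426.9 238.7]
1 -0.01 [426.8 243.2]
1 0 [426.7 247.6]
1 0.017 [426.5 254.9]
-1 -0.04 [393.2 214.6]
-1 -0.03 [393.2 218.9]
-1 -0.02 [393.2 223.2]
-1 -0.01 [393.3 227.4]
-1 0 [393.3 231.7]
-1 0.017 [393.3 238.7]
-0.04 [442.2 360.1] [445.5 331.5]
-0.03 [434. 344.] [436.8 317. ]
-0.02 [426.8 329.9] [429.2 304.2]
-0.01 [420.4 317.4] [422.6 293.1]
0 [414.7 306.4] [416.7 283.1]
0.017 [406.4 290.1] [408.1 268.6]
```

The reported TCP lies about 20–25 mm ahead of the open tips, measured in both the scene and wrist views. The axle is 7.5 mm to the tool's +y. I'll centre, then descend along the tool axis.

Call:
move_arm(dp=[[0,0.0068,0],[0,0,0],[0,0,0.0075],[0,0,0.0075],[0,0,0.0075],[0,0,0.0075],[0,0,0.0075],[0,0,0.0055],[0,0,0.003],[0,0,0]], spin=[0,0,0,0,0,0,0,0,0,0], claw=[1,1,1,1,1,1,1,1,1,1])

```text
clock: 23.55
eef_pos: [0.5306, 0.1057, 0.0742]
orientation: [172.9, -0.5, 177.9]
contact_force: [0.6, -0.2, 0.3]
finger_gap: 0.0853
```

Run:
```python
from h import *
c=robot.get_calibration("wrist"); s,R=st()
im=robot.snapshot("wrist"); cv2.imwrite("pics/w14.png",im[:,:,::-1])
for t in tube(im,(110,130,150,200,235),315):
    P=axle_from_edges(c,R,s["eef_pos"],*t[:3]); q=R.T@(P-s["eef_pos"]); print(t,np.round(P,4),"tool",np.round(q,4))
A=np.array([.5315,.1022,.095]);print(np.round(R.T@(A-s["eef_pos"]),4))
sc=robot.snapshot("scene");cv2.imwrite("pics/s14.png",cv2.resize(sc[190:320,340:480,::-1],None,fx=5,fy=5,interpolation=cv2.INTER_CUBIC))
```

```text
clk 23.55 p [0.5306 0.1057 0.0742] o [172.93  -0.46 177.9 ] F [ 0.6 -0.2  0.3] gap 0.0853 q [  7.   20.3 -12.8  56.2   7.1   9.2]
(110, 241, 385, 313.0) [0.4498 0.1049 0.095 ] tool [ 0.0808 -0.0013 -0.0204]
(130, 243, 384, 313.5) [0.4561 0.1048 0.095 ] tool [ 0.0746 -0.0011 -0.0205]
(150, 244, 358, 301.0) [0.4623 0.1005 0.095 ] tool [ 0.0682 -0.0052 -0.021 ]
(200, 247, 373, 310.0) [0.4793 0.1027 0.095 ] tool [ 0.0513 -0.0023 -0.0208]
(235, 249, 352, 300.5) [0.4917 0.0988 0.095 ] tool [ 0.0388 -0.0057 -0.0213]
[-0.0009 -0.0009 -0.021 ]
```

View pics/w14.png

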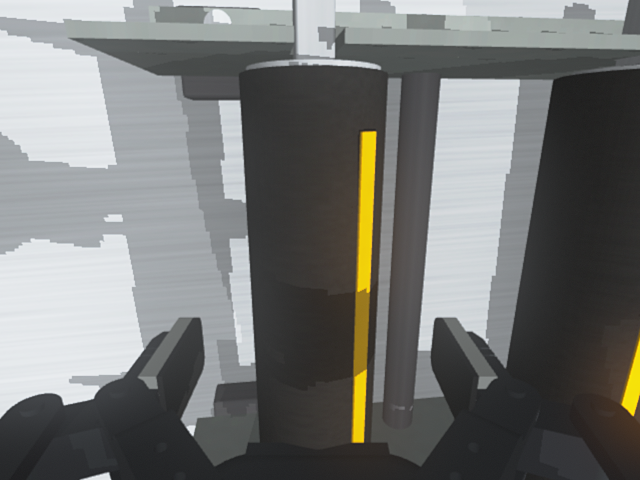

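View pics/s14.png

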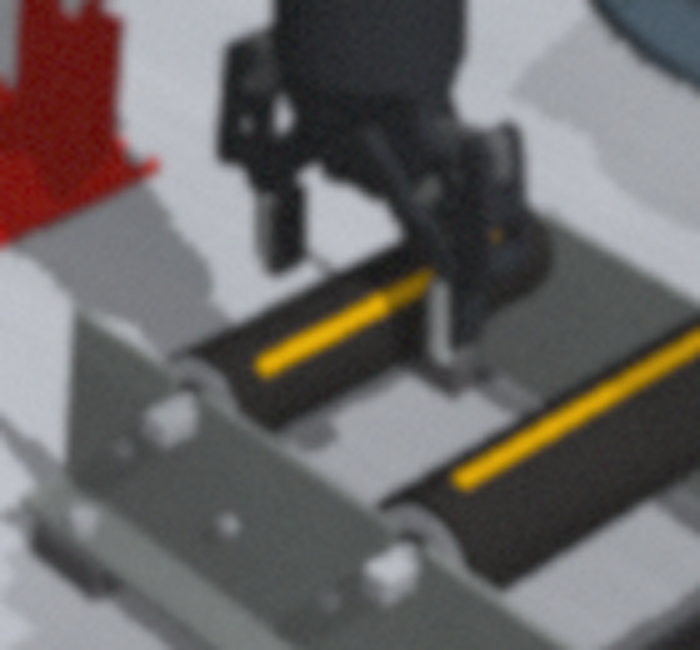

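Call:
move_arm(dp=[[0,-0.0009,0.004],[0,0,0.004],[0,0,0.003],[0,0,0.001],[0,0,0],[0,0,0],[0,0,0],[0,0,0],[0,0,0],[0,0,0]], spin=[0,0,0,0,0,0,0,0,0,0], claw=[1,1,1,0.4,0.4,0.4,0.4,0.4,0.4,0.4], force=20)

```text
clock: 24.48
eef_pos: [0.5321, 0.1062, 0.0633]
orientation: [172.9, -0.3, 177.9]
contact_force: [-0.2, -0.2, -0.2]
finger_gap: 0.06
```

Run:
```python
from h import *
c=robot.get_calibration("wrist"); s,R=st()
im=robot.snapshot("wrist"); cv2.imwrite("pics/w15.png",im[:,:,::-1])
for t in tube(im,(90,100,110,120,200),315):
    P=axle_from_edges(c,R,s["eef_pos"],*t[:3]); q=R.T@(P-s["eef_pos"]); print(t,np.round(P,4),"tool",np.round(q,4))
A=np.array([.5315,.1022,.095]);print(np.round(R.T@(A-s["eef_pos"]),4))
sc=robot.snapshot("scene");cv2.imwrite("pics/s15.png",cv2.resize(sc[190:320,340:480,::-1],None,fx=5,fy=5,interpolation=cv2.INTER_CUBIC))
```

```text
clk 24.48 p [0.5321 0.1062 0.0633] o [172.89  -0.26 177.88] F [-0.2 -0.2 -0.2] gap 0.06 q [  7.   20.8 -13.8  54.5   7.1   9.2]
(90, 234, 395, 314.5) [0.446  0.1048 0.095 ] tool [ 0.0862 -0.0007 -0.0316]
(100, 236, 395, 315.5) [0.4487 0.105  0.095 ] tool [ 0.0834 -0.0004 -0.0316]
(110, 237, 394, 315.5) [0.4515 0.1049 0.095 ] tool [ 0.0806 -0.0004 -0.0316]
(120, 237, 394, 315.5) [0.4544 0.1048 0.095 ] tool [ 0.0778 -0.0004 -0.0316]
(200, 242, 360, 301.0) [0.4783 0.0994 0.095 ] tool [ 0.0536 -0.0049 -0.0323]
[ 0.0006 -0.0001 -0.032 ]
```

View pics/w15.png

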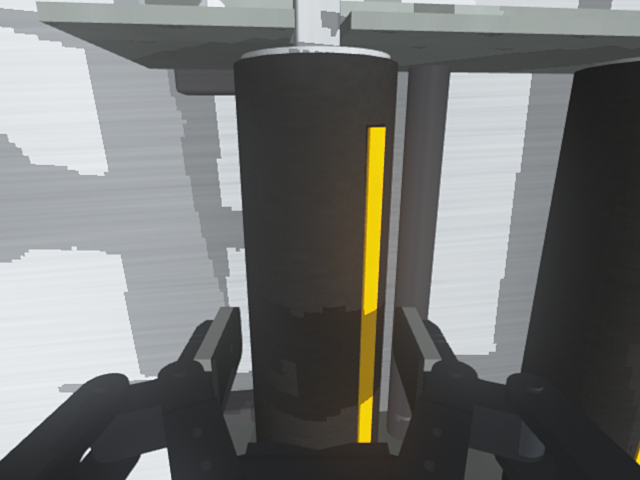

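View pics/s15.png

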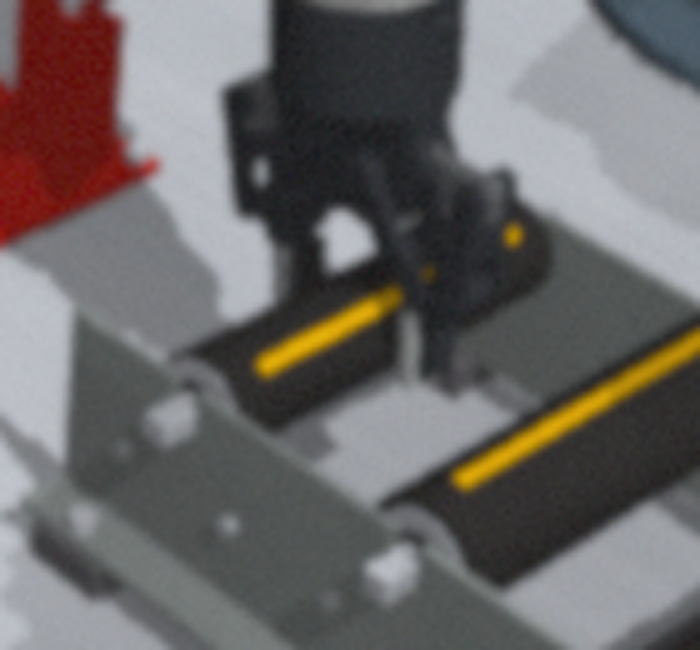

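Centred within 0.5 mm, with the pads straddling the tube below axle height. Closing gently.

Call:
move_arm(dp=[[0,0,0],[0,0,0],[0,0,0],[0,0,0],[0,0,0],[0,0,0],[0,0,0],[0,0,0],[0,0,0],[0,0,0]], spin=[0,0,0,0,0,0,0,0,0,0], claw=[0.3,0.2,0.15,0.1,0,0,-0.1,-0.2,-0.3,-0.3], force=20)

```text
clock: 25.42
eef_pos: [0.5321, 0.106, 0.0635]
orientation: [172.9, -0.2, 177.9]
contact_force: [-0.6, -0.2, 0.7]
finger_gap: 0.0461
```

Run:
```python
from h import *
s,R=st(); print(s["moment"]);print(np.round(R.T,3))
```

```text
clk 25.42 p [0.5321 0.106  0.0635] o [172.92  -0.25 177.87] F [-0.6 -0.2  0.7] gap 0.0461 q [  7.   20.8 -13.8  54.5   7.    9.2]
[-0.21472034  0.06963506  0.02432356]
[[-0.999  0.037  0.004]
 [ 0.037  0.992  0.123]
 [ 0.     0.123 -0.992]]
```

Gripped at 46 mm with no side load. I'll firm up the grip and lift slowly.

Call:
move_arm(dp=[[0,0,0],[0,0,0],[0,0.0001,-0.001],[0,0.0001,-0.001],[0,0.0002,-0.002],[0,0.0002,-0.002],[0,0.0004,-0.003],[0,0.0004,-0.003],[0,0.0004,-0.003],[0,0.0004,-0.003]], spin=[0,0,0,0,0,0,0,0,0,0], claw=[-0.3,-0.3,-0.3,-0.3,-0.3,-0.3,-0.3,-0.3,-0.3,-0.3], force=45)

```text
clock: 26.25
eef_pos: [0.5301, 0.1058, 0.0811]
orientation: [173.0, -0.5, 177.9]
contact_force: [0.3, 0.2, -6.1]
finger_gap: 0.0452
```

Run:
```python
from h import *
s,R=st(); print(s["moment"]);print(np.round(R.T,3))
sc=robot.snapshot("scene");cv2.imwrite("pics/s16.png",cv2.resize(sc[190:400,340:600,::-1],None,fx=3,fy=3,interpolation=cv2.INTER_CUBIC))
```

```text
clk 26.25 p [0.5301 0.1058 0.0811] o [172.97  -0.53 177.88] F [ 0.3  0.2 -6.1] gap 0.0452 q [  7.   20.  -12.2  57.2   7.    9.2]
[-0.27800061 -0.05050338 -0.03804826]
[[-0.999  0.037  0.009]
 [ 0.038  0.992  0.122]
 [-0.005  0.123 -0.992]]
```

View pics/s16.png

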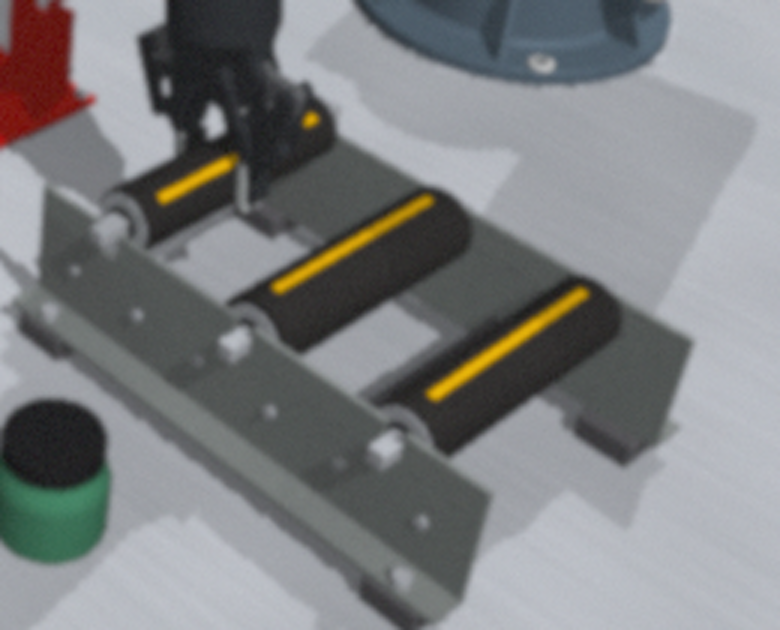

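Full weight (6 N) is held and the roller is coming up level. I'll raise it clear and refine the stand pose from the base edges in the top picture.

Call:
move_arm(dp=[[0,0.0006,-0.005],[0,0.001,-0.008],[0,0.001,-0.008],[0,0.001,-0.008],[0,0.001,-0.008],[0,0.0006,-0.005],[0,0,0],[0,0,0],[0,0,0],[0,0,0]], spin=[0,0,0,0,0,0,0,0,0,0], claw=[-0.3,-0.3,-0.3,-0.3,-0.3,-0.3,-0.3,-0.3,-0.3,-0.3])

```text
clock: 27.13
eef_pos: [0.5316, 0.1059, 0.1302]
orientation: [172.9, -0.3, 177.9]
contact_force: [-0.5, 0.0, -6.1]
finger_gap: 0.0453
```

Run:
```python
from h import *
s,R=st(); print(np.round(R.T,3))
c=robot.get_calibration("top"); im=cv2.imread("pics/top0.png")[:,:,::-1].copy(); m=red(im)
L=[];Rr=[]
for r in range(262,335):
    k=np.where(m[r]>0)[0]; L.append(onz(c,(k[0],r+.0),.008)); Rr.append(onz(c,(k[-1]+1.,r),.008))
L=np.array(L);Rr=np.array(Rr)
for n,E in(("L",L),("R",Rr)):
    p=np.polyfit(E[:,0],E[:,1],1); print(n,np.degrees(np.arctan(p[0])),np.polyval(p,.525),np.std(E[:,1]-np.polyval(p,E[:,0])))
top=[];bot=[]
for cc in range(382,422):
    k=np.where(m[:,cc]>0)[0]; top.append(onz(c,(cc,k[0]),.008)); bot.append(onz(c,(cc,k[-1]+1),.008))
for n,E in(("far",np.array(top)),("near",np.array(bot))):
    p=np.polyfit(E[:,1],E[:,0],1); print(n,-np.degrees(np.arctan(p[0])),np.polyval(p,-.179),np.std(E[:,0]-np.polyval(p,E[:,1])))
# holes in scene etc: plates' notches from scene
```

```text
clk 27.13 p [0.5316 0.1059 0.1302] o [172.94  -0.34 177.88] F [-0.5  0.  -6.1] gap 0.0453 q [ 7.  18.1 -7.5 63.6  7.   9.2]
[[-0.999  0.037  0.006]
 [ 0.037  0.992  0.123]
 [-0.001  0.123 -0.992]]
L -1.2006060044046698 -0.12566018745316976 0.0006144695800021639
R -0.9801105600885535 -0.23467932433255684 2.4094850190789322e-17
far 0.8368188812733691 0.6374187458927941 0.0018937853385458797
near 0.6052474112953802 0.4093349543001603 0.0019221304865638684
```

Call:
move_arm(dp=[[-0.0001,-0.01,-0.0012],[-0.0003,-0.02,-0.0025],[-0.0004,-0.028,-0.0035],[-0.0004,-0.028,-0.0035],[-0.0004,-0.028,-0.0035],[-0.0004,-0.028,-0.0035],[-0.0004,-0.028,-0.0035],[-0.0004,-0.028,-0.0035],[-0.0004,-0.028,-0.0035],[-0.0003,-0.018,-0.0022]], spin=[0,0,-0.004,-0.004,-0.004,-0.004,0,0,0,0], claw=[-0.3,-0.3,-0.3,-0.3,-0.3,-0.3,-0.3,-0.3,-0.3,-0.3])

```text
clock: 27.97
eef_pos: [0.5248, -0.151, 0.1265]
orientation: [172.9, -0.5, 179.2]
contact_force: [0.3, -0.1, -5.3]
finger_gap: 0.0454
```

Run:
```python
from h import *
s,R=need([.5242,-.1762,.1302]); print(np.round(R.T,3))
```

```text
clk 27.97 p [ 0.5248 -0.151   0.1265] o [172.88  -0.53 179.23] F [ 0.3 -0.1 -5.3] gap 0.0454 q [-20.   22.1  -2.3  68.4   6.5 -19.3]
world d [-0.0006 -0.0252  0.0037] tool [ 0.0003 -0.0245 -0.0068]
[[-1.     0.013  0.009]
 [ 0.015  0.992  0.124]
 [-0.007  0.124 -0.992]]
```

Call:
move_arm(dp=[[0.0001,-0.007,-0.0015],[0.0001,-0.007,-0.0015],[0,-0.006,-0.0012],[0,0,0],[0,0,0],[0,0,0],[0,0,0],[0,0,0],[0,0,0],[0,0,0]], spin=[0.004,0,0,0,0,0,0,0,0,0], claw=[-0.3,-0.3,-0.3,-0.3,-0.3,-0.3,-0.3,-0.3,-0.3,-0.3])

```text
clock: 28.8
eef_pos: [0.5229, -0.1736, 0.127]
orientation: [172.8, -0.7, 179.0]
contact_force: [-1.0, -1.1, -4.3]
finger_gap: 0.0457
```

Run:
```python
from h import *
s,R=need([.5242,-.1762,.1302]); print(np.round(R.T,3))
im=robot.snapshot("wrist"); cv2.imwrite("pics/w17.png",im[:,:,::-1])
im=robot.snapshot("scene"); cv2.imwrite("pics/s17f.png",im[:,:,::-1]); cv2.imwrite("pics/s17.png",cv2.resize(im[150:270,250:400,::-1],None,fx=5,fy=5,interpolation=cv2.INTER_CUBIC))
```

```text
clk 28.8 p [ 0.5229 -0.1736  0.127 ] o [172.83  -0.68 178.96] F [-1.  -1.1 -4.3] gap 0.0457 q [-22.2  23.   -0.9  69.3   6.4 -21.3]
world d [ 0.0013 -0.0026  0.0032] tool [-0.0013 -0.0022 -0.0035]
[[-1.     0.018  0.012]
 [ 0.02   0.992  0.125]
 [-0.009  0.125 -0.992]]
```

View pics/w17.png

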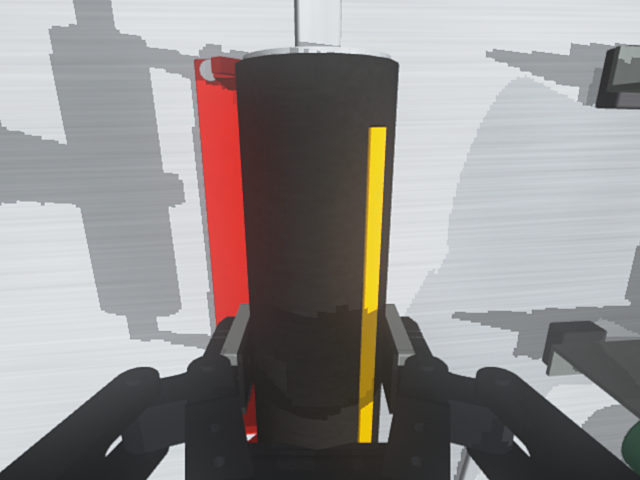

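View pics/s17.png

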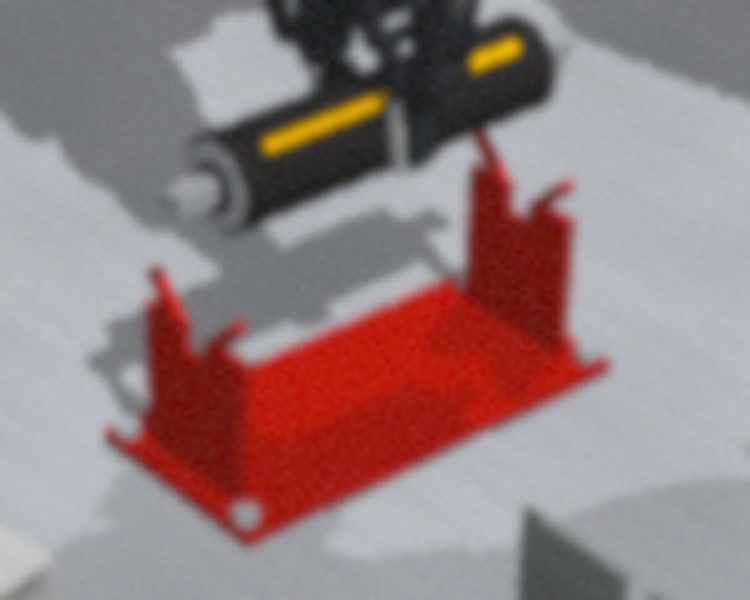

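Run:
```python
from h import *
c=robot.get_calibration("scene")
def P(x,y,z,cx=.5236,cy=-.180,yaw=-1.1):
    a=np.radians(yaw); q=proj(c,[cx+np.cos(a)*x-np.sin(a)*y,cy+np.sin(a)*x+np.cos(a)*y,z]); return np.round(((q-[250,150])*5)).astype(int)
for x in(.1,-.1):
    print("lips",P(x,-.0275,.104),P(x,.0275,.104),"slot floor",P(x,0,.070),"slot edges at 84",P(x,-.008,.084),P(x,.008,.084))
for x in(.115,-.115): print("base",P(x,-.055,.008),P(x,.055,.008))
print("axle end",P(.117,0,.1585,.5223,-.1774), P(-.117,0,.1585,.5223,-.1774))
```

```text
lips [158 268] [233 319] slot floor [196 357] slot edges at 84 [185 323] [207 338]
lips [484 134] [562 177] slot floor [519 216] slot edges at 84 [509 185] [532 198]
base [102 428] [247 535]
base [462 268] [611 359]
axle end [168 201] [560  45]
```

The line is still off the top, the roller is level and the stand projection agrees within about 2–4 mm. I'll descend to just above the lips.

Call:
move_arm(dp=[[-0.0014,-0.0016,0],[-0.0001,-0.0009,0.0069],[-0.0001,-0.0009,0.0069],[-0.0001,-0.0009,0.0069],[-0.0001,-0.0009,0.0069],[0,-0.0006,0.005],[0,-0.0004,0.003],[0,0,0],[0,0,0],[0,0,0]], spin=[0,0,0,0,0,0,0,0,0,0], claw=[-0.3,-0.3,-0.3,-0.3,-0.3,-0.3,-0.3,-0.3,-0.3,-0.3])

```text
clock: 29.73
eef_pos: [0.5235, -0.1754, 0.0855]
orientation: [172.8, -0.8, 178.9]
contact_force: [0.9, 0.1, -5.3]
finger_gap: 0.045
```

Run:
```python
from h import *
s,R=need([.5242,-.1752,.0445]); print(np.round(R.T,3))
im=robot.snapshot("wrist"); cv2.imwrite("pics/w18.png",im[:,:,::-1])
im=robot.snapshot("scene"); cv2.imwrite("pics/s18.png",cv2.resize(im[150:270,250:400,::-1],None,fx=5,fy=5,interpolation=cv2.INTER_CUBIC))
im=robot.snapshot("top"); cv2.imwrite("pics/t18.png",cv2.resize(im[220:370,340:480,::-1],None,fx=4,fy=4,interpolation=cv2.INTER_CUBIC))
```

```text
clk 29.73 p [ 0.5235 -0.1754  0.0855] o [172.79  -0.8  178.94] F [ 0.9  0.1 -5.3] gap 0.045 q [-22.3  24.7  -4.6  64.1   6.4 -21.4]
world d [ 0.0007  0.0002 -0.041 ] tool [-0.0013 -0.005   0.0407]
[[-1.     0.019  0.014]
 [ 0.02   0.992  0.126]
 [-0.012  0.126 -0.992]]
```

View pics/s18.png

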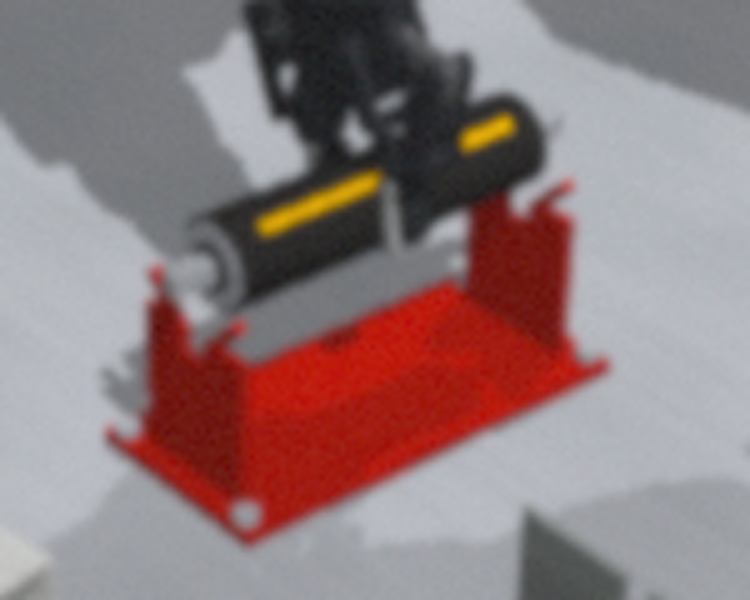

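View pics/w18.png

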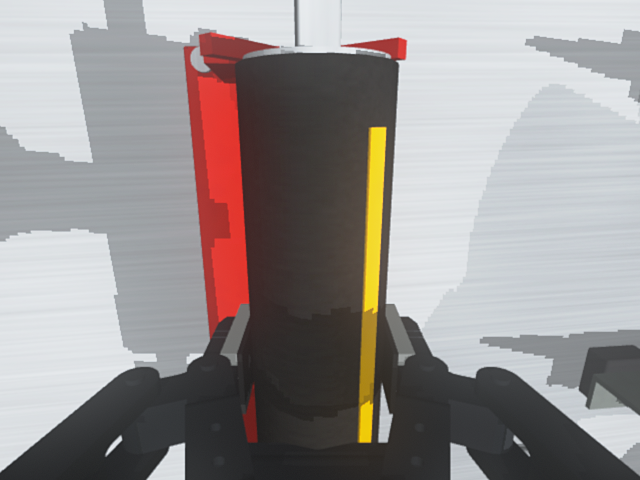

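View pics/t18.png

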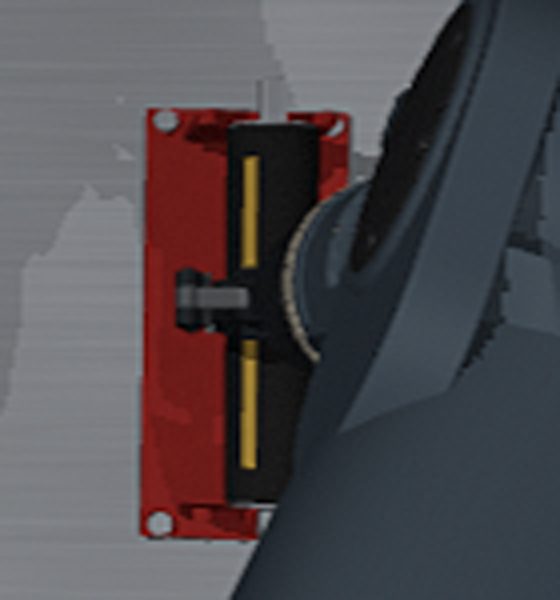

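Run:
```python
from h import *
s,R=st(); c=robot.get_calibration("wrist")
for u in((200,35),(204,55),(406,40),(403,55)): print(u,np.round(onz(c,u,.104),4))
for u in((294,20),(341,20)): print("axle",np.round(onz(c,u,.123),4))
im=cv2.imread("pics/w18.png"); cv2.imwrite("pics/w18c.png",cv2.resize(im[0:100,170:430],None,fx=3,fy=3,interpolation=cv2.INTER_CUBIC))
```

```text
clk 29.88 p [ 0.5237 -0.1755  0.0858] o [172.8   -0.77 178.93] F [ 1.   0.9 -6.4] gap 0.0457 q [-22.3  24.7  -4.6  64.1   6.4 -21.4]
(200, 35) [ 0.4209 -0.2119  0.104 ]
(204, 55) [ 0.4264 -0.2112  0.104 ]
(406, 40) [ 0.4221 -0.1468  0.104 ]
(403, 55) [ 0.4265 -0.1476  0.104 ]
axle [ 0.4207 -0.1844  0.123 ]
axle [ 0.4206 -0.1717  0.123 ]
```

View pics/w18c.png

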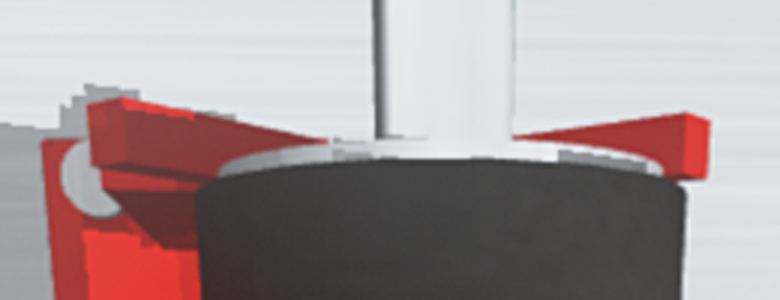

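The axle is within about 1.3 mm of the notch centre, so I'll go on down in two stages.

Call:
move_arm(dp=[[-0.0003,-0.0015,0.003],[-0.0001,-0.0006,0.005],[-0.0001,-0.0006,0.005],[-0.0001,-0.0006,0.005],[0,-0.0004,0.003],[0,-0.0002,0.002],[0,0,0],[0,0,0],[0,0,0],[0,0,0]], spin=[0,0,0,0,0,0,0,0,0,0], claw=[-0.3,-0.3,-0.3,-0.3,-0.3,-0.3,-0.3,-0.3,-0.3,-0.3])

```text
clock: 30.72
eef_pos: [0.5242, -0.1766, 0.0601]
orientation: [172.8, -0.7, 178.9]
contact_force: [0.1, 0.1, -5.2]
finger_gap: 0.0453
```

Run:
```python
from h import *
s,R=need([.5242,-.1765,.0445]); print(np.round(R.T,3),s["moment"])
im=robot.snapshot("wrist"); cv2.imwrite("pics/w19c.png",cv2.resize(im[0:100,170:430,::-1],None,fx=3,fy=3,interpolation=cv2.INTER_CUBIC))
```

```text
clk 30.72 p [ 0.5242 -0.1766  0.0601] o [172.81  -0.75 178.94] F [ 0.1  0.1 -5.2] gap 0.0453 q [-22.4  25.9  -6.7  60.8   6.4 -21.5]
world d [ 0.      0.0001 -0.0156] tool [-0.0002 -0.0018  0.0155]
[[-1.     0.019  0.013]
 [ 0.02   0.992  0.125]
 [-0.011  0.125 -0.992]] [-0.28166426 -0.07914239 -0.00332713]
```

View pics/w19c.png

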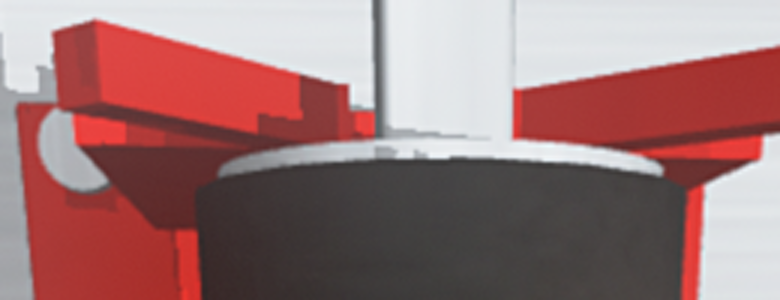

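The axle sits about 1 mm to the right in the slot, so I'll nudge it left while lowering slowly.

Call:
move_arm(dp=[[0,-0.0012,0.0005],[0,-0.0001,0.001],[0,-0.0001,0.001],[0,-0.0001,0.001],[0,-0.0001,0.001],[0,-0.0001,0.001],[0,-0.0001,0.001],[0,-0.0001,0.001],[0,-0.0001,0.001],[0,0,0]], spin=[0,0,0,0,0,0,0,0,0,0], claw=[-0.3,-0.3,-0.3,-0.3,-0.3,-0.3,-0.3,-0.3,-0.3,-0.3])

```text
clock: 31.6
eef_pos: [0.5244, -0.1778, 0.051]
orientation: [172.8, -0.7, 178.9]
contact_force: [-0.0, 0.7, -6.1]
finger_gap: 0.0452
```

Run:
```python
from h import *
s,R=st();print(s["moment"])
im=robot.snapshot("wrist"); a=cv2.resize(im[0:100,170:430,::-1],None,fx=3,fy=3,interpolation=cv2.INTER_CUBIC)
im=robot.snapshot("scene"); b=cv2.resize(im[190:260,265:395,::-1],None,fx=6,fy=6,interpolation=cv2.INTER_CUBIC)[:300]
cv2.imwrite("pics/m20.png",np.vstack([a[:,:780],b[:,:780]]))
```

```text
clk 31.6 p [ 0.5244 -0.1778  0.051 ] o [172.83  -0.7  178.94] F [-0.   0.7 -6.1] gap 0.0452 q [-22.5  26.3  -7.4  59.6   6.4 -21.6]
[-0.26515657 -0.04663237  0.00117952]
```

View pics/m20.png

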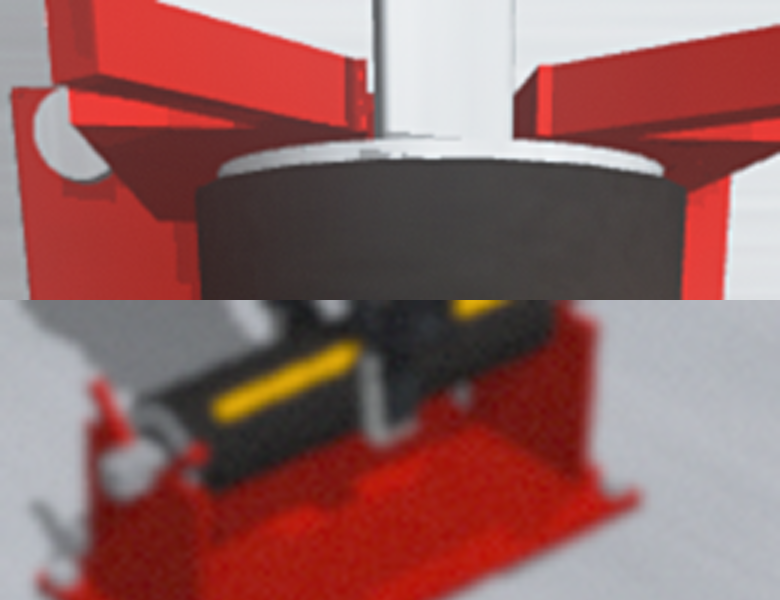

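Call:
move_arm(dp=[[0,-0.0001,0.0008],[0,-0.0001,0.0007],[0,-0.0001,0.0006],[0,-0.0001,0.0006],[0,-0.0001,0.0005],[0,-0.0001,0.0005],[0,0,0.0004],[0,0,0.0004],[0,0,0.0004],[0,0,0.0003]], spin=[0,0,0,0,0,0,0,0,0,0], claw=[-0.3,-0.3,-0.3,-0.3,-0.3,-0.3,-0.3,-0.3,-0.3,-0.3])

```text
clock: 32.53
eef_pos: [0.5245, -0.1779, 0.0456]
orientation: [172.8, -0.7, 178.9]
contact_force: [0.4, -0.3, -5.1]
finger_gap: 0.0454
```

Call:
move_arm(dp=[[0,0,0.0004],[0,0,0.0004],[0,0,0.0004],[0,0,0.0004],[0,0,0.0003],[0,0,0.0003],[0,0,0.0003],[0,0,0.0003],[0,0,0.0003],[0,0,0.0003]], spin=[0,0,0,0,0,0,0,0,0,0], claw=[-0.3,-0.3,-0.3,-0.3,-0.3,-0.3,-0.3,-0.3,-0.3,-0.3])

```text
clock: 33.37
eef_pos: [0.5247, -0.1778, 0.0446]
orientation: [172.9, -0.6, 178.9]
contact_force: [-5.6, 0.9, 5.8]
finger_gap: 0.0454
```

Run:
```python
from h import *
s,R=st();print(s["moment"])
im=robot.snapshot("wrist"); a=cv2.resize(im[0:100,170:430,::-1],None,fx=3,fy=3,interpolation=cv2.INTER_CUBIC)
im=robot.snapshot("scene"); b=cv2.resize(im[190:260,265:395,::-1],None,fx=6,fy=6,interpolation=cv2.INTER_CUBIC)[:300]
cv2.imwrite("pics/m21.png",np.vstack([a[:,:780],b[:,:780]]))
```

```text
clk 33.37 p [ 0.5247 -0.1778  0.0446] o [172.9   -0.56 178.92] F [-5.6  0.9  5.8] gap 0.0454 q [-22.5  26.5  -8.1  58.5   6.4 -21.6]
[0.10009103 0.91343493 0.14844047]
```

View pics/m21.png

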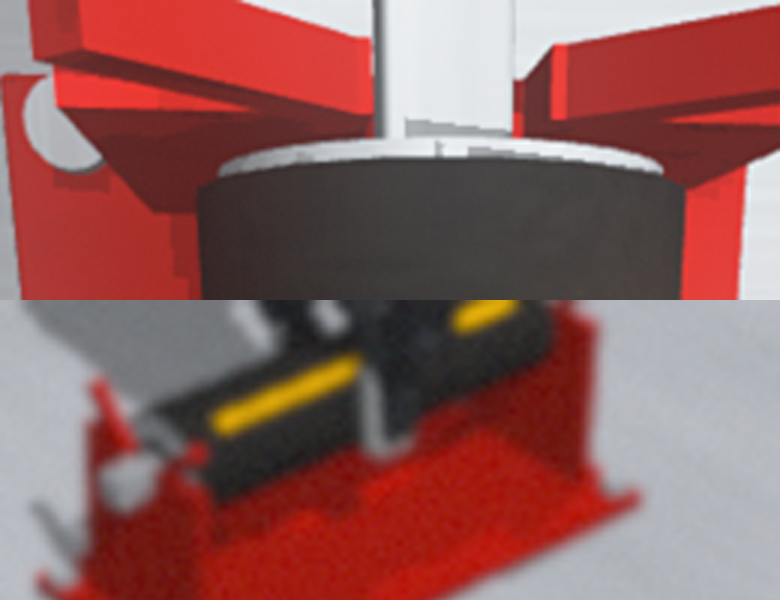

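Contact came at z = 0.0446, as predicted for seated. I'll release slowly.

Call:
move_arm(dp=[[0,0,0],[0,0,0],[0,0,0],[0,0,0],[0,0,0],[0,0,0],[0,0,0],[0,0,0],[0,0,0],[0,0,0]], spin=[0,0,0,0,0,0,0,0,0,0], claw=[-0.1,0,0.05,0.1,0.15,0.2,0.3,0.4,0.5,0.6], force=20)

```text
clock: 34.3
eef_pos: [0.5261, -0.178, 0.0448]
orientation: [172.9, -0.4, 178.9]
contact_force: [0.3, -0.1, 0.2]
finger_gap: 0.0681
```

Run:
```python
from h import *
s,R=st();print(s["moment"]);print(np.round(R.T,3))
im=robot.snapshot("wrist"); cv2.imwrite("pics/w22.png",im[:,:,::-1])
im=robot.snapshot("scene"); cv2.imwrite("pics/s22.png",cv2.resize(im[170:270,255:395,::-1],None,fx=5,fy=5,interpolation=cv2.INTER_CUBIC))
```

```text
clk 34.3 p [ 0.5261 -0.178   0.0448] o [172.92  -0.41 178.92] F [ 0.3 -0.1  0.2] gap 0.0681 q [-22.5  26.5  -8.   58.4   6.4 -21.6]
[-0.09046649 -0.01600067  0.00101561]
[[-1.     0.019  0.007]
 [ 0.019  0.992  0.123]
 [-0.005  0.123 -0.992]]
```

View pics/w22.png

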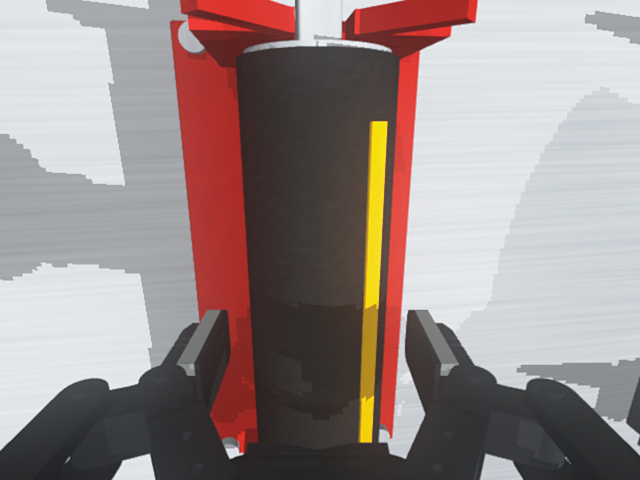

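View pics/s22.png

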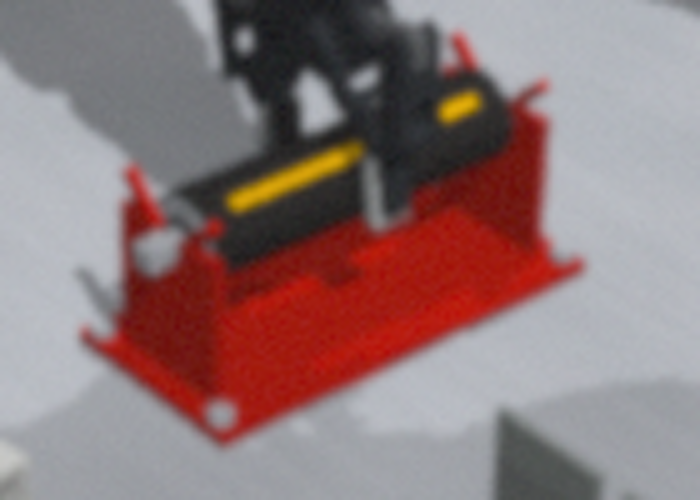

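Released with no force on the tool. I'll open fully, withdraw along the fingers, then clear the view.

Call:
move_arm(dp=[[0,0,0],[0,0,0],[0,0,-0.004],[0,0,-0.008],[0,0,-0.014],[0,0,-0.018],[0,0,-0.02],[0,0,-0.02],[0,0,-0.02],[0,0,-0.01]], spin=[0,0,0,0,0,0,0,0,0,0], claw=[1,1,1,1,1,1,1,1,1,1])

```text
clock: 35.23
eef_pos: [0.5248, -0.1921, 0.1648]
orientation: [172.8, -0.6, 178.9]
contact_force: [0.9, -0.8, -0.1]
finger_gap: 0.0851
```

Call:
move_arm(dp=[[0.02,-0.01,-0.01],[0.03,-0.01,-0.01],[0.03,-0.01,0],[0.03,-0.01,0],[0.03,-0.01,0],[0,0,0],[0,0,0],[0,0,0],[0,0,0],[0,0,0]], spin=[0,0,0,0,0,0,0,0,0,0], claw=[1,1,1,1,1,1,1,1,1,1])

```text
clock: 36.07
eef_pos: [0.3817, -0.2447, 0.1899]
orientation: [173.2, 0.0, 179.0]
contact_force: [-0.1, 0.1, 0.1]
finger_gap: 0.0857
```

Run:
```python
from h import *
s,R=st()
im=robot.snapshot("scene"); cv2.imwrite("pics/s23f.png",im[:,:,::-1]); cv2.imwrite("pics/s23.png",cv2.resize(im[170:270,255:395,::-1],None,fx=5,fy=5,interpolation=cv2.INTER_CUBIC))
print("track");angles("scene",im)
Y[0]=-.1797
import h
c=robot.get_calibration("scene")
for a,b,w in lines(im,25):
    if a[0]<400 and a[1]>150: print("stand line", a,b)
    if a[0]<400 and a[1]>150:
        for p in(a,b):
            # axle z .076: shift z
            o,d=ray(c,p); cc=dict(c); 
            n=np.array([.0192,.9998,0]);p0=np.array([.5236,-.1797,.076]); r=.023
            oy,oz=(o-p0)@n,(o-p0)[2];dy,dz=d@n,d[2];A=dy*dy+dz*dz;B=oy*dy+oz*dz;C=oy*oy+oz*oz-r*r;D=B*B-A*C
            t=(-B-np.sqrt(D))/A; print("ang",np.arctan2(-(oy+t*dy),oz+t*dz),(o+t*d)[0]-.5236)
im=robot.snapshot("top"); cv2.imwrite("pics/t23.png",im[:,:,::-1])
im=robot.snapshot("wrist"); cv2.imwrite("pics/w23.png",im[:,:,::-1])
```

```text
clk 36.07 p [ 0.3817 -0.2447  0.1899] o [1.7321e+02 3.0000e-02 1.7904e+02] F [-0.1  0.1  0.1] gap 0.0857 q [-36.7  10.8  -8.2  74.9   5.5 -35.9]
track
scene [482. 322.] [535. 286.] [(3, (0.03, 0.082), (0.03, -0.074))]
scene [484. 255.] [430. 287.] [(2, (0.14, -0.08), (0.18, 0.075))]
scene [351. 189.] [300. 211.] []
scene [342. 111.] [342. 131.] []
scene [309. 105.] [305. 125.] []
scene [244.   0.] [244. 121.] []
stand line [350.6121  189.09485] [299.92245 210.819  ]
ang -0.545730342877506 -0.07620571894259098
ang -0.5400905654679655 0.07878942606068251
```

View pics/s23.png

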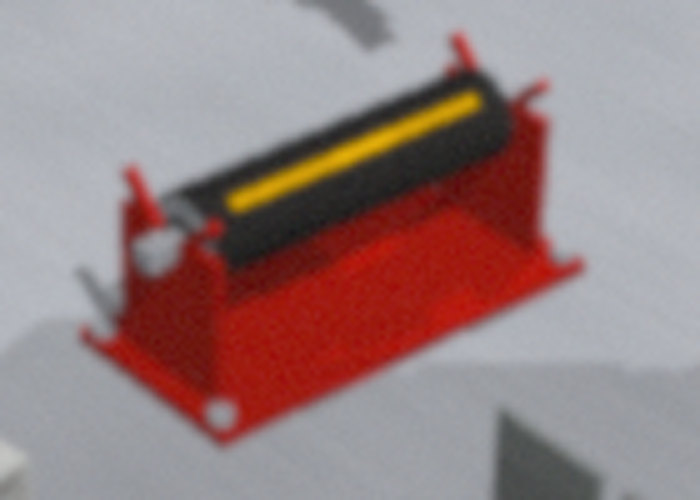

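View pics/t23.png

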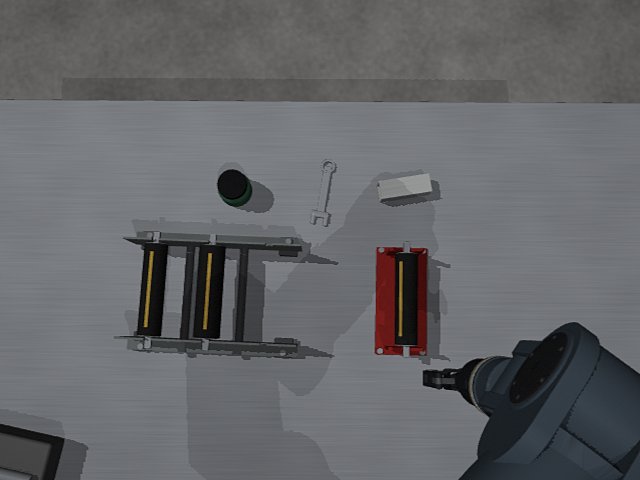

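View pics/w23.png

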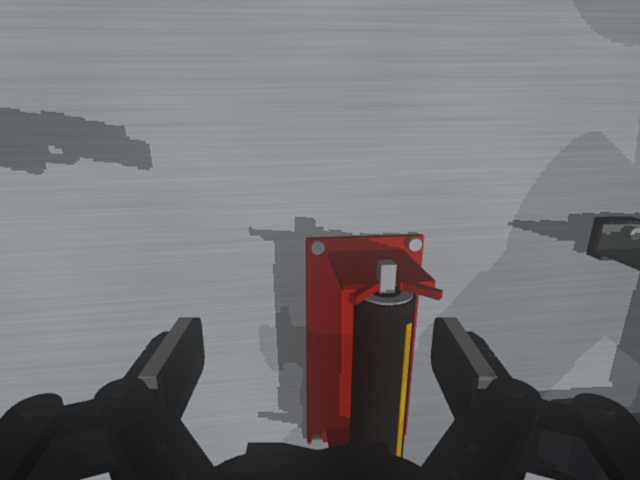

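Run:
```python
from h import *
cs,ct=robot.get_calibration("scene"),robot.get_calibration("top")
S=cv2.imread("pics/s23f.png")[:,:,::-1].copy();T=cv2.imread("pics/t23.png")[:,:,::-1].copy()
def pick(im,u0,u1,v0,v1): return [l for l in lines(im,25) if u0<l[0][0]<u1 and v0<l[0][1]<v1]
def tri(a,b):
    o1,d1=ray(cs,a);o2,d2=ray(ct,b); A=np.stack([d1,-d2],1); t=np.linalg.lstsq(A,o2-o1,rcond=None)[0]
    p,q=o1+d1*t[0],o2+d2*t[1]; return np.round((p+q)/2,4),round(np.linalg.norm(p-q),4)
for nm,ws,wt in(("stand",(280,400,170,230),(380,430,230,360)),("r2",(420,490,240,300),(195,220,240,340)),("r3",(475,545,270,330),(140,160,240,340))):
    s_=pick(S,*ws)[0];t_=pick(T,*wt)[0]
    s2=sorted(s_[:2],key=lambda p:p[0]); t2=sorted(t_[:2],key=lambda p:p[1])  # +x end first
    print(nm,[tri(x,y) for x,y in zip(s2,t2)])
print("exp axle end",proj(cs,[.6406,-.182,.076]))
# bystanders: diff
d=cv2.absdiff(cv2.imread("pics/top0.png"),cv2.imread("pics/t23.png"))[150:232,200:450].max(); print("bystander region max diff",d)
```

```text
stand [(array([ 0.6008, -0.1686,  0.095 ]), np.float64(0.0036)), (array([ 0.4508, -0.1645,  0.0979]), np.float64(0.0022))]
r2 [(array([0.6105, 0.2143, 0.1216]), np.float64(0.0032)), (array([0.4611, 0.2209, 0.1243]), np.float64(0.0011))]
r3 [(array([0.6138, 0.3319, 0.1186]), np.float64(0.0033)), (array([0.4639, 0.3377, 0.1221]), np.float64(0.001))]
exp axle end [283.27744601 221.80935614]
bystander region max diff 21
```

Both line ends on the stand come out at the seated height of about 0.096, with the same small near-end bias as the two seated rollers. Handing in.

```bash
python3 -c "
from rig import robot
print(robot.sign_off(), robot.get_state()['clock'])"
```

```text
the job is handed in; nothing more can be done
the job is handed in; nothing more can be done
```

The binding roller is lying in the red repair stand with its line still off the top, and the job was handed in at about 36 s of the 70 s allowed. The bad one was the roller nearest the stand (y ≈ 0.10 m).

**How each roller behaved:** I rolled all three with a light fingertip, under 10 N at every reading.
- **Nearest roller:** it stayed at about -0.6 rad for more than 6 s after I let go.
- **Middle roller:** its line came back to the top.
- **Far roller:** it did not show a clean roll. It was seen swinging at +0.45 rad with the finger just past it, and was back at 0 about a second later.

**Last checks:**
- **In the stand:** both ends of the yellow line measured 95 and 98 mm high, against about 96 mm expected when fully seated. The seated rollers in the track show the same small rise at that end.
- **Line not turned back:** its angle on the stand reads about -0.54 rad at both ends.
- **Rest of the bench:** the other two rollers still sit in the track with their lines up, and the top picture shows no visible change to the other things on the bench.
- **Robot:** it is clear of everything, and contact force reads about zero.

**What disagreed or went wrong:**
- **Joint 6:** it ran into its range stop early on. I turned the gripper half round; the tool then stayed tilted about 7° about the rollers' own axis, which did no harm.
- **Fingertips:** they sat about 30 mm higher than the reported tool position plus `nose_length` implied. I worked from contact and the pictures instead.
- **Seating push:** as the axle touched down there was a brief sideways force of 5.6 N and a 0.9 N m moment. Both vanished on release.

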